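# Strip the stud and lay out its parts

### The job

Take apart the stack on the stud, from the top down and one piece at a time: set the black wing nut, then the brass ring spacer, then the red U bracket each upright on the dark board that shows its white outline before you take the next piece. Also stand the steel setting block on the board with the plain rectangle, at any time. Every piece shall end centred on its own outline and turned in line with it (either way round).

Things in the scene. Friction and masses are not known exactly. Their poses are not given: they have to be found in the camera images.
- nut_c (a point): Black wing nut, 42 mm high, already unscrewed: lifts straight up off the stud, which reaches 14 mm into it. Lower 20 mm: round hub of diameter 24 mm, bore 10 mm; above it two wings along x, span 50 mm, 9 mm thick. The point is its centre, 21 mm above its underside; z up. Grip along y round hub and wings, fingertips above its underside: the wider spacer lies right below.
- spacer_c (a point): Brass ring, outer diameter 34 mm, bore 10 mm, 18 mm high, loose on the stud between nut and bracket. The point is its centre, 9 mm above its underside; z up; its yaw means nothing. The bracket under it is only 26 mm wide, so fingers that close along the bracket's y axis can reach past both.
- bracket_c (a point): Red U bracket, lips up, loose on the stud at the bottom of the stack: floor 10 mm thick, 26 mm wide (y), 84 mm long (x), a 10 mm hole in the middle; end lips 6 mm thick rise to 26 mm. Same turned half round. The point is mid-floor, 5 mm above the underside, on the hole's axis; z up. The boss below is 22 mm wide and 26 mm high, so fingers can close along y; the stud rises 37 mm above the point.
- block_c (a point): Ground steel setting block, 25 (x) x 40 (y) x 35 (z) mm, pale grey, standing on the table. The point is at its centre, 17.5 mm above its underside. Grasp it across x (25 mm).
- stand: Fixed stand under the stack: aluminium base plate 86 x 70 x 10 mm with the upright smooth stud, diameter 8 mm, in its middle. The origin is on the stud's axis at table height. The boss that carries the bracket is 36 mm and the stud's tip 78 mm above the table. The stacked parts have 1 mm of play round the stud.
- pad_nut (a point): dark flat board, 96 x 62 x 6 mm, fixed to the table, x along its long side; on it in white, centred and flush, the wing nut seen from above: a 25 mm disc with two wings along x, 47 mm over all. The point lies at the centre of the board's top face, which is also the centre of the outline.
- pad_spacer (a point): dark flat board, 96 x 62 x 6 mm, fixed to the table, x along its long side; on it in white, centred and flush, the spacer seen from above: a ring of 35 mm with a 10 mm dark hole. The point lies at the centre of the board's top face, which is also the centre of the outline.
- pad_bracket (a point): dark flat board, 96 x 62 x 6 mm, fixed to the table, x along its long side; on it in white, centred and flush, the bracket seen from above: a bar 85 mm along x and 27 mm wide with a dark 10 mm hole in the middle and a thin dark line across near each end. The point lies at the centre of the board's top face, which is also the centre of the outline.
- pad_block (a point): dark flat board, 96 x 62 x 6 mm, fixed to the table, x along its long side; on it in white, centred and flush, the setting block seen from above: a plain rectangle 26 mm along x by 41 mm along y. The point lies at the centre of the board's top face, which is also the centre of the outline.

How it is judged (in metres and radians):
On the way, in this order (a step that is already met when the one before it is completed fails the run):
1. the wing nut is set on its outline and let go (horizontal distance between nut_c and pad_nut below 0.012 m and z of nut_c in the frame of pad_nut between 0.017 and 0.025 m and angle between nut_c's own z axis and vertical below 0.12 rad and angle between the x axis of nut_c and the x axis of pad_nut, either way round below 0.25 rad and contact force between the fingers and anything else below 0.2 N), for 0.2 s.
2. the spacer is set on its outline and let go (horizontal distance between spacer_c and pad_spacer below 0.012 m and z of spacer_c in the frame of pad_spacer between 0.005 and 0.013 m and angle between spacer_c's own z axis and vertical below 0.12 rad and contact force between the fingers and anything else below 0.2 N), for 0.2 s.
3. the bracket is set on its outline and let go (horizontal distance between bracket_c and pad_bracket below 0.012 m and z of bracket_c in the frame of pad_bracket between 0.001 and 0.009 m and angle between bracket_c's own z axis and vertical below 0.12 rad and angle between the x axis of bracket_c and the x axis of pad_bracket, either way round below 0.25 rad and contact force between the fingers and anything else below 0.2 N), for 0.2 s.
At the end, for the whole second after the job is handed in: Each of the four pieces stands upright (within 0.12 rad) on the top of its own board (height within 4 mm), its centre within 12 mm of the outline's centre; wing nut, bracket and block are turned in line with their outlines within 0.25 rad, either way round (horizontal distance between nut_c and pad_nut below 0.012 m and z of nut_c in the frame of pad_nut between 0.017 and 0.025 m and angle between each of nut_c, spacer_c, bracket_c, block_c's own z axis and vertical below 0.12 rad and angle between the x axis of nut_c and the x axis of pad_nut, either way round below 0.25 rad and horizontal distance between spacer_c and pad_spacer below 0.012 m and z of spacer_c in the frame of pad_spacer between 0.005 and 0.013 m and horizontal distance between bracket_c and pad_bracket below 0.012 m and z of bracket_c in the frame of pad_bracket between 0.001 and 0.009 m and angle between the x axis of bracket_c and the x axis of pad_bracket, either way round below 0.25 rad and horizontal distance between block_c and pad_block below 0.012 m and z of block_c in the frame of pad_block between 0.0135 and 0.0215 m and angle between the x axis of block_c and the x axis of pad_block, either way round below 0.25 rad); the robot touches nothing.
It fails at once if the spacer is lifted while the wing nut is still on it (horizontal distance between nut_c and spacer_c below 0.02 m and height (world z) of spacer_c above 0.067 m and height (world z) of nut_c above 0.06 m).
It fails at once if the bracket is lifted while the spacer is still on it (horizontal distance between spacer_c and bracket_c below 0.02 m and height (world z) of bracket_c above 0.053 m and height (world z) of spacer_c above 0.04 m).
It also fails if it takes over 115 s, if anything falls off the work surface, if the arm or the gripper's body presses on something with over 40 N, if the wrist force passes 120 N, or if a joint passes its speed limit or range.

### The arm

A 6-joint arm with a two-finger parallel gripper is mounted at the origin on a cart in front of the work surface, level with it; the furniture and walls round the work are solid. World frame = base frame: x ahead of the robot, y to its left, z up, the work surface at z = 0. Lengths are in mm, angles in degrees, forces in N, time in s.
With the tool pointing down it reaches from about 350 to 875 mm from the base axis. Payload 15.5 kg.
Tool frame: the origin (TCP) lies midway between the tips of the shut fingers; the grasp point (between the pads) lies manip.grasp_offset behind it (manip.grasp_offset is the distance from the TCP to the grasp point, in mm); z points along the fingers, x is the direction in which the jaws open and shut, and the axes are right-handed (so a half turn about z gives the same grasp; the last joint's range is limited). The gripper opens to 85 mm and grips with 20 to 120 N. Pads are 22 mm wide; open, the fingers measure 114 mm over their backs; the gripper's body (76 mm by 85 mm) begins 54 mm behind the grasp point. The pads swing forward as they close: fully open they stand 13 mm farther back than shut.
Start: joints at [-80.415, 28.281, 77.091, -0, 74.628, -5.472], TCP at [162.367, -603.542, 197.177] pointing down, gripper open.
Joint ranges: [-166.48, 166.48], [-47.26, 123.95], [12.59, 153.08], [-70.14, 250.14], [6.76, 159.57], [-176.63, 176.63]. Speed limits (degrees/s): [108.29, 108.29, 147.25, 172.46, 172.46, 172.46].

### API

Orientations are given as [roll, pitch, yaw] about the fixed x, y, z axes, in that order (R = Rz(yaw) Ry(pitch) Rx(roll)).
In Python, from bench import manip gives the robot as it stands.
- The arm moves only by the tool move_arm, never from a script. Its arguments are lists of equal length, an entry for each row: "offset": the shift along the tool's x, y, z in units of 100 mm (1.0 is 100 mm), a list of three; "spin": the turn about the tool's z in units of 0.5 rad (1.0 is 0.5 rad). A call has 1 to 10 rows; each row shifts and turns the pose as measured when the row begins, along the tool's axes as they then stand; what a row does not reach is not made up. A row lasts 1/12 s, in which the tool goes at most 41.7 mm and 7.16 degrees, less where a joint would pass 70% of its speed; a pose out of reach is approached as far as the arm can. A call with a number of a shift or a turn outside -1 to 1 is refused whole. A call with a gripper value outside its range is refused whole. "fingers" is the opening, from -1 (shut) to 1 (fully open), set as the call begins (left out, the last holds). The fingers move at their own pace and stop on an object; the grip force is fixed at half the most. Time passes only in rows, so rows that do not move let the fingers close. It gives the time, the measured TCP pose, the force and the opening at its end, in the units of the state.
- manip.state(): the state, without advancing time (a new reading comes with each control period).
- manip.grab_frame(name): name is "scene" or "top" or "wrist"; returns a dict with "color" (420x560x3 uint8, red, green, blue), "fx", "fy", "cx", "cy" (pixels), "k1" (the pictures are not rectified: a ray, as slopes to the right and down, at radius r is drawn at 1 + k1 r^2 times it, then the intrinsics apply), "world_to_cam" (4x4, takes a point from world to camera coordinates). Camera axes: x right, y up, looking along -z (the intrinsics and any distortion apply to the point x, -y, -z); pixel columns grow to the right and rows downward; lengths in mm; the calibration is good to about 2 mm. A picture is of the moment at which its call begins. There is no depth.
- manip.job_done(): hands the job in, once; it reports no verdict.
The state is a dict: "clock": time; "joint_positions": joint angles; "dq": joint speeds; "joint_efforts": joint torques, N m; "tcp_pos": TCP position; "eef_rot": TCP orientation; "contact_force": force on the tool from outside, world axes, zero at the start; "ft_torque": the same for the moment, N m; "width": finger opening in mm.
Only numpy, scipy, OpenCV 4.12 (cv2) and the standard library are available. Lean on these libraries where they do the work, as an engineer would, in place of code of your own. Each camera call takes 0.05 s, during which the arm holds its last target.

## Working session

There is one attempt and no reset: what is moved stays moved. The work goes in short steps, Python scripts to look and compute and a tool call to move; the robot and the scene stay as the last step left them, time stands still between calls to the robot, and variables do not carry over. Pictures are saved under pics/ and viewed, and the job is handed in when it is done.

Besides the shell and the picture viewer there is one more tool, called as name([rows], argument=value, ...), one row to a line, values as JSON. move_arm: Moves the arm, as the interface text tells. Shifts and turns lie within -1 to 1; 1 stands for 100 mm of shift or 0.5 rad of turn. Its arguments: {"type":"object","properties":{"offset":{"type":"array"},"spin":{"type":"array"},"fingers":{"type":"number"}},"required":["offset","spin"]}

```bash
ls; mkdir -p pics; cat > h.py <<'E'
import numpy as np, cv2
from bench import manip
def grab(n,fn=None):
    f=manip.grab_frame(n)
    if fn: cv2.imwrite('pics/'+fn,f['color'][:,:,::-1])
    return f
def ray(f,u,v):
    K=np.array([[f['fx'],0,f['cx']],[0,f['fy'],f['cy']],[0,0,1.]])
    p=cv2.undistortPoints(np.array([[[u,v]]],float),K,np.array([f['k1'],0,0,0.]))[0,0]
    T=np.array(f['world_to_cam']);R=T[:3,:3];c=-R.T@T[:3,3]
    return c,R.T@np.array([p[0],-p[1],-1.])
def onz(f,u,v,z):
    c,d=ray(f,u,v);return c+d*(z-c[2])/d[2]
def proj(f,P):
    T=np.array(f['world_to_cam']);q=T[:3,:3]@np.array(P,float)+T[:3,3]
    x,y=q[0]/-q[2],-q[1]/-q[2];s=1+f['k1']*(x*x+y*y)
    return f['fx']*x*s+f['cx'],f['fy']*y*s+f['cy']
E
python3 - <<'E'
from h import *
for n in("scene","top","wrist"):
    f=grab(n,n+'0.png');T=np.array(f['world_to_cam']);print(n,f['fx'],f['k1'],-T[:3,:3].T@T[:3,3])
print(manip.state(),manip.grasp_offset)
E
```

```text
pics
scene 503.33447336738453 -0.007395724127220447 [-10.33953454 577.35444317 786.47264638]
top 478.7412445810935 -0.10339580991799098 [392.28921227  60.17384829 980.14701106]
wrist 359.2173710354232 -0.01547871885391808 [ 235.83951281 -583.78568942  375.11760893]
{'clock': 0.15, 'joint_positions': array([-8.04127760e+01,  2.83079480e+01,  7.71182878e+01,  7.83023774e-04,
        7.46281453e+01, -5.47120329e+00]), 'dq': array([ 0.01120829, -0.03971825, -0.05646501, -0.10558372, -0.05357609,
        0.06514406]), 'joint_efforts': array([ 3.89754307e-03, -8.82538605e+01, -3.84066653e+01,  1.59932838e-04,
        7.12117020e-03,  3.73951741e-05]), 'tcp_pos': array([ 162.34055213, -603.23614669,  196.72783919]), 'eef_rot': array([-1.79994064e+02,  5.40614338e-02, -7.49417778e+01]), 'contact_force': array([-0.04863347, -0.03156068,  0.35632443]), 'ft_torque': array([-0.03837322, -0.03905053,  0.04280306]), 'width': 85.66738151746172} 18.700000000000003
```

View pics/top0.png

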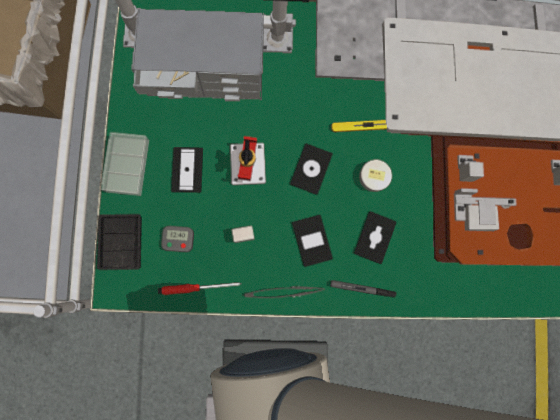

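View pics/scene0.png

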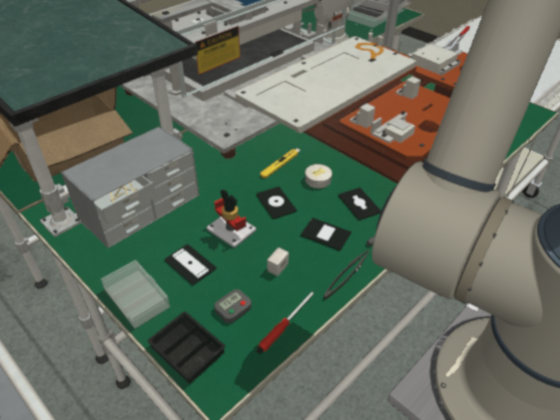

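View pics/wrist0.png

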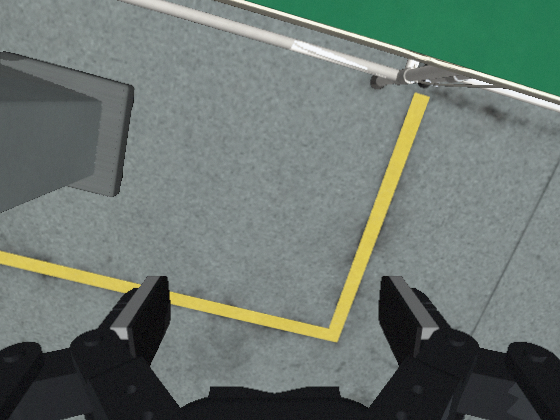

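The top image shows the bracket pad near (187,170), spacer pad (311,168), block pad (312,240), nut pad (375,237), the block at (243,234) and the stand with its stack at (248,163). Next I'll measure these.

```bash
cat > m.py <<'E'
from h import *
f=grab('top');im=f['color'];hsv=cv2.cvtColor(im,cv2.COLOR_RGB2HSV)
green=((hsv[...,0]>60)&(hsv[...,0]<95)&(hsv[...,1]>100))
big=cv2.resize(im[120:280,160:420],None,fx=3,fy=3,interpolation=cv2.INTER_CUBIC);cv2.imwrite('pics/topc.png',big[:,:,::-1])
v=hsv[...,2]
def poly(mask,cen,z,name):
    n,l,s,c=cv2.connectedComponentsWithStats(mask.astype(np.uint8))
    best=min(range(1,n),key=lambda i:np.hypot(*(c[i]-cen))+(1e3 if s[i][4]<40 else 0))
    cs,_=cv2.findContours((l==best).astype(np.uint8),cv2.RETR_EXTERNAL,cv2.CHAIN_APPROX_NONE)
    pts=np.array([onz(f,*p,z)[:2] for p in cs[0][:,0].astype(float)],np.float32)
    r=cv2.minAreaRect(pts)
    b=cv2.boxPoints(r);e=[b[1]-b[0],b[2]-b[1]];L=max(e,key=np.linalg.norm)
    print(name,'px',c[best].round(1),'n',s[best][4],'centre',np.round(r[0],1),'size',np.round(sorted(r[1]),1),'long axis deg',round(np.degrees(np.arctan2(L[1],L[0]))%180,1))
    return r
dark=(v<60)
for nm,c in dict(bracket=(187,170),spacer=(311,168),block=(312,240),nut=(375,237)).items():
    # board = not green, closed
    poly((~green),c,6,'board '+nm)
    poly((v>150)&(hsv[...,1]<60),c,6,'white '+nm)
poly(~green,(243,234),35,'block z35'); poly((v>150),(243,234),35,'block bright')
poly(~green,(248,163),10,'stand'); poly((hsv[...,1]>150)&((hsv[...,0]<7)|(hsv[...,0]>172)),(248,160),60,'red')
E
python3 m.py
```

```text
board bracket px [186.7 169.3] n 1311 centre [605.9 218.7] size [61.5 94.1] long axis deg 0.6
white bracket px [186.5 169.6] n 489 centre [605.  219.3] size [26.9 82.7] long axis deg 1.8
board spacer px [310.8 168.6] n 1273 centre [615.9 -39.2] size [60.7 95.2] long axis deg 160.6
white spacer px [311.3 168.2] n 200 centre [616.7 -40.5] size [31.5 34.4] long axis deg 1.0
board block px [311.8 240.2] n 1353 centre [465.9 -43.5] size [61.1 94.4] long axis deg 16.5
white block px [312.1 240.1] n 257 centre [466.  -43.9] size [26.5 40.7] long axis deg 106.8
board nut px [374.9 237.3] n 1319 centre [ 475.6 -174.3] size [61.4 94.5] long axis deg 159.9
white nut px [375.2 236.8] n 164 centre [ 476.9 -175.6] size [23.1 43.8] long axis deg 180.0
block z35 px [242.5 233.7] n 332 centre [472.5  97.4] size [29.8 43.8] long axis deg 102.0
block bright px [242.8 233.4] n 253 centre [473.2  96.7] size [25.2 38.9] long axis deg 102.0
stand px [247.6 161.9] n 1559 centre [628.5  93.5] size [ 72.5 102.6] long axis deg 2.5
red px [244.7 172.1] n 149 centre [592.3  96.4] size [23.5 26.7] long axis deg 172.2
```

View pics/topc.png

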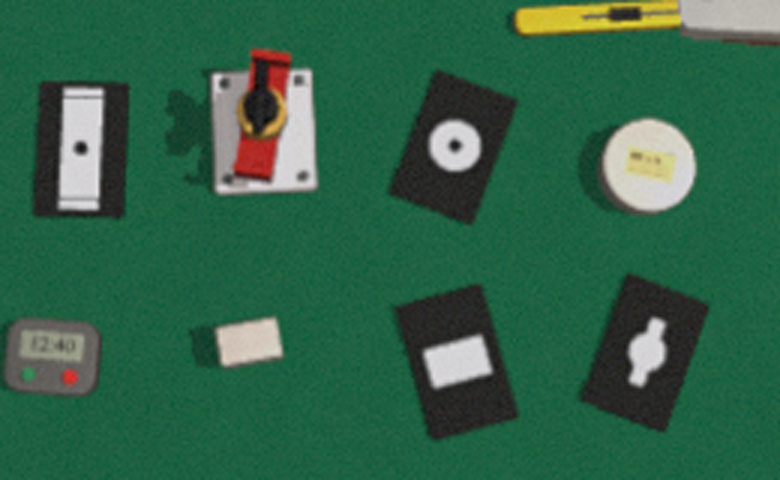

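```bash
python3 - <<'E'
from h import *
f=grab('top')
g=lambda u,v,z:onz(f,160+(u-1)/3,120+(v-1)/3,z)[:2]
pl=[g(*p,10) for p in((212,72),(312,70),(317,188),(215,193))]
print('plate',np.round(pl,1),'mean',np.mean(pl,0).round(1), 'lens',[round(float(np.linalg.norm(pl[i]-pl[i-1])),1) for i in range(4)])
for i,j in((0,3),(1,2)):
    d=pl[i]-pl[j];print('plate yaw',np.degrees(np.arctan2(d[1],d[0])))
a,b=g(271,51,62),g(253,180,62);d=a-b;print('bracket',(a+b)/2,np.linalg.norm(d),np.degrees(np.arctan2(d[1],d[0])))
a,b=g(264,62,106),g(262,133,106);d=a-b;print('nut?',(a+b)/2,np.linalg.norm(d),np.degrees(np.arctan2(d[1],d[0])))
print('spacer top',g(262,112,64)); print('cab front',onz(f,200,97,0),onz(f,200,70,110),onz(f,262,97,0))
s=grab('scene');im=s['color']
cv2.imwrite('pics/s1.png',cv2.resize(im[180:250,190:270],None,fx=8,fy=8,interpolation=cv2.INTER_CUBIC)[:,:,::-1])
im=f['color'];cv2.imwrite('pics/t1.png',cv2.resize(im[130:190,225:275],None,fx=10,fy=10,interpolation=cv2.INTER_CUBIC)[:,:,::-1])
E
```

```text
plate [[661.9 130.5]
 [665.8  61.1]
 [582.1  55. ]
 [576.3 124.8]] mean [621.5  92.9] lens [85.7, 69.6, 83.9, 70.0]
plate yaw 3.801473236529508
plate yaw 4.117818513874212
bracket [619.50080728  92.78026613] 87.66407975185636 -5.617372817651138
nut? [619.95171604  91.04339898] 45.75303083393054 0.5474948375084024
spacer top [620.99266057  92.81472899]
cab front [766.0616016  200.85297952   0.        ] [779.15315186 188.3024429  110.        ] [770.92408354  67.89452739   0.        ]
```

View pics/t1.png

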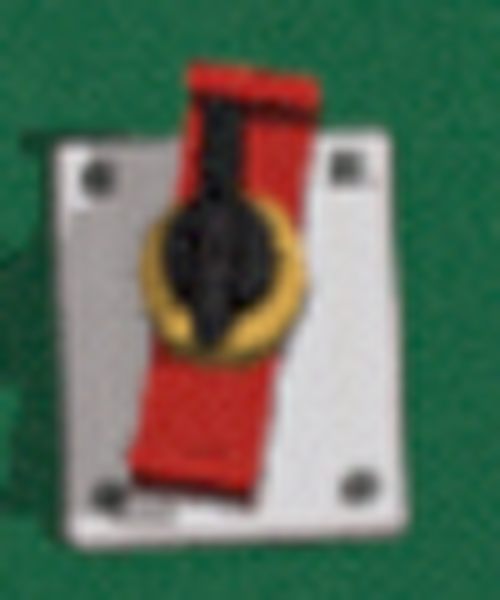

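View pics/s1.png

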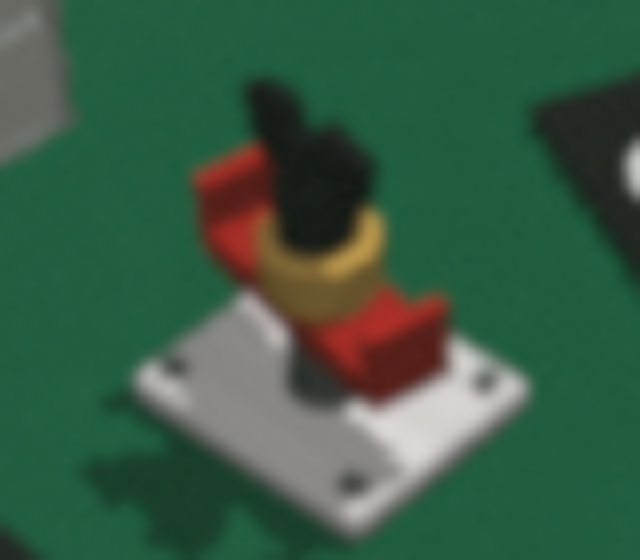

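```bash
cat >> h.py <<'E'
def go(x=None,y=None,z=None,yaw=None):
    s=manip.state();p=s['tcp_pos'];w=s['eef_rot'][2]
    t=np.array([p[0] if x is None else x,p[1] if y is None else y,p[2] if z is None else z])
    d=t-p;a=np.radians(w);c,n=np.cos(a),np.sin(a)
    o=np.array([c*d[0]+n*d[1],n*d[0]-c*d[1],-d[2]])/100
    dy=0 if yaw is None else (yaw-w+180)%360-180
    print('at',p.round(1),'yaw',round(w,1),'w',round(s['width'],1),'t',round(s['clock'],1),'tool offset units',o.round(3),'mm',round(np.linalg.norm(d),1),'spin units',round(-np.radians(dy)/.5,3))
E
python3 -c "
from h import *
go(620,92,200,-90)"
```

```text
at [ 162.3 -603.4  197. ] yaw -74.9 w 85.4 t 0.3 tool offset units [-5.526 -6.226 -0.03 ] mm 832.5 spin units 0.526
```

move_arm([
  [0, 0, 0],
  [0, 0, 0],
  [-0.33, -0.22, 0],
  [-0.33, -0.22, 0],
  [-0.33, -0.22, 0],
  [-0.33, -0.22, 0],
  [-0.33, -0.22, 0],
  [-0.33, -0.22, 0],
  [-0.33, -0.22, 0],
  [-0.33, -0.22, 0],
], spin=[0.25, 0.25, 0, 0, 0, 0, 0, 0, 0, 0], fingers=1)

```text
clock: 1.13
tcp_pos: [339.7, -335.1, 195.3]
eef_rot: [-180.0, -0.2, -90.5]
contact_force: [1.3, -0.4, 0.9]
width: 85.1
```

move_arm([
  [-0.34, -0.22, 0],
  [-0.34, -0.22, 0],
  [-0.34, -0.22, 0],
  [-0.34, -0.22, 0],
  [-0.34, -0.22, 0],
  [-0.34, -0.22, 0],
  [-0.34, -0.22, 0],
  [-0.34, -0.22, 0],
  [-0.34, -0.22, 0],
  [-0.34, -0.22, 0],
], spin=[0, 0, 0, 0, 0, 0, 0, 0, 0, 0])

```text
clock: 1.97
tcp_pos: [566.3, 15.1, 196.0]
eef_rot: [-179.8, -0.3, -90.6]
contact_force: [1.2, -0.5, -0.5]
width: 85.6
```

```bash
python3 -c "
from h import *
go(620,92,200,-90)"
```

```text
at [566.3  15.1 196. ] yaw -90.6 w 85.6 t 2.0 tool offset units [-0.774 -0.53  -0.04 ] mm 93.9 spin units -0.02
```

move_arm([
  [-0.26, -0.18, -0.01],
  [-0.26, -0.18, -0.01],
  [-0.2, -0.13, -0.01],
  [0, 0, 0],
], spin=[-0.02, 0, 0, 0])

```text
clock: 2.3
tcp_pos: [620.3, 98.4, 198.5]
eef_rot: [-179.7, -0.2, -89.7]
contact_force: [-1.0, 0.2, -0.6]
width: 85.3
```

```bash
python3 -c "
from h import *
f=grab('wrist','w1.png')
go(620,92,200,-90)
print(np.round([proj(f,(620.5,92.5,z)) for z in (64,106)],1))"
```

```text
at [619.3  97.  198.3] yaw -89.7 w 85.2 t 2.4 tool offset units [ 0.05  -0.007 -0.017] mm 5.4 spin units 0.012
[[279.7 189.8]
 [280.7 202.3]]
```

View pics/w1.png

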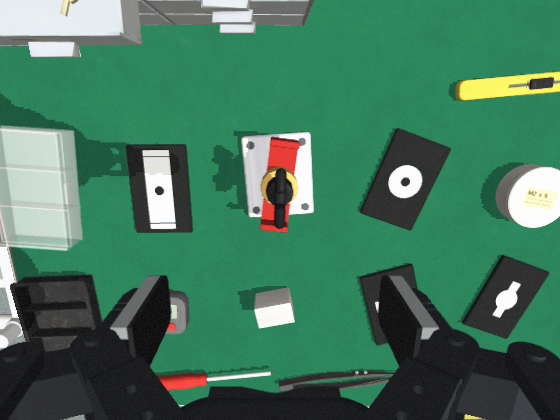

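The wrist image shows the stack at (279,190), which matches the predicted pixel. I'll measure the nut's yaw here.

```bash
cat > n.py <<'E'
from h import *
f=grab('wrist');im=f['color'];hsv=cv2.cvtColor(im,cv2.COLOR_RGB2HSV)
x0,y0=235,125
c=cv2.resize(im[y0:y0+115,x0:x0+90],None,fx=5,fy=5,interpolation=cv2.INTER_CUBIC)
cv2.imwrite('pics/w1c.png',c[:,:,::-1])
def comp(mask,cen,z,nm,amin=30):
    n,l,s,ct=cv2.connectedComponentsWithStats(mask.astype(np.uint8))
    b=min(range(1,n),key=lambda i:np.hypot(*(ct[i]-cen))+(1e3 if s[i][4]<amin else 0))
    cs,_=cv2.findContours((l==b).astype(np.uint8),cv2.RETR_EXTERNAL,cv2.CHAIN_APPROX_NONE)
    pts=np.array([onz(f,*p,z)[:2] for p in cs[0][:,0].astype(float)],np.float32)
    r=cv2.minAreaRect(pts);bx=cv2.boxPoints(r);e=[bx[1]-bx[0],bx[2]-bx[1]];L=max(e,key=np.linalg.norm)
    print(nm,'px',ct[b].round(1),s[b][4],np.round(r[0],1),np.round(sorted(r[1]),1),round((np.degrees(np.arctan2(L[1],L[0]))+90)%180-90,1),'circ',[np.round(q,1) for q in cv2.minEnclosingCircle(pts)])
w=(hsv[...,2]>150)&(hsv[...,1]<60)
comp(hsv[...,2]<60,(280,195),100,'nut')
comp((hsv[...,1]>100)&(hsv[...,0]>14)&(hsv[...,0]<32),(280,185),64,'spacer')
for nm,p in dict(brk=(158,190),spc=(405,181),nut=(506,298)).items(): comp(w,p,6,nm)
comp(hsv[...,2]<60,(160,190),6,'board brk',800);comp(hsv[...,2]<60,(395,190),6,'board spc',800)
comp(hsv[...,2]<60,(506,280),6,'board nut',800)
E
python3 n.py
```

```text
nut px [277.3 194.4] 865 [622.   92.2] [20.2 47.6] 14.0 circ [array([622. ,  93.4]), np.float64(24.3)]
spacer px [276.4 180.5] 415 [624.8  93.5] [32.1 32.6] 3.5 circ [array([623.8,  92.9]), np.float64(17.5)]
brk px [157.8 191.2] 1805 [602.1 219.2] [28.1 77.8] 0.7 circ [array([602.1, 219.3]), np.float64(41.0)]
spc px [403.5 180. ] 824 [616.5 -41.1] [34.4 35.5] -89.7 circ [array([616.4, -41. ]), np.float64(17.9)]
nut px [505.1 298.1] 492 [ 475.3 -177.5] [25.2 48.1] -1.0 circ [array([ 475.2, -177.1]), np.float64(24.4)]
board brk px [158.7 185.1] 2890 [606.4 218.5] [62.  95.4] 0.8 circ [array([606.7, 218.5]), np.float64(55.5)]
board spc px [402.5 177.3] 4223 [616.8 -39.8] [62.4 95. ] -19.3 circ [array([617. , -39.9]), np.float64(55.6)]
board nut px [503.1 294.9] 3275 [ 477.1 -174.6] [64.4 95.6] -20.2 circ [array([ 476.8, -174.4]), np.float64(56.6)]
```

View pics/w1c.png

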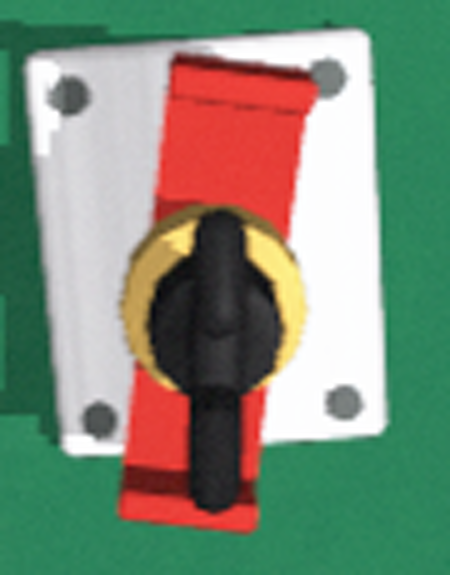

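```bash
python3 -c "
from h import *
go(621,92.7,67,-91)"
```

```text
at [618.4  95.5 198.2] yaw -89.7 w 85.2 t 2.4 tool offset units [ 0.028 -0.026  1.312] mm 131.3 spin units 0.045
```

move_arm([
  [0.028, -0.026, 0],
  [0, 0, 0],
  [0, 0, 0.3],
  [0, 0, 0.3],
  [0, 0, 0.2],
  [0, 0, 0],
], spin=[0.045, 0, 0, 0, 0, 0])

```text
clock: 2.9
tcp_pos: [621.0, 85.9, 118.2]
eef_rot: [-179.5, -0.3, -91.6]
contact_force: [-1.8, -0.3, -0.7]
width: 85.4
```

```bash
python3 -c "
from h import *
go(621,92.7,67,-91)"
```

```text
at [621.   85.9 118.2] yaw -91.6 w 85.4 t 2.9 tool offset units [-0.068  0.002  0.512] mm 51.7 spin units -0.02
```

move_arm([
  [-0.05, 0, 0],
  [-0.02, 0, 0.1],
  [0, 0, 0.1],
  [0, 0, 0],
], spin=[-0.02, 0, 0, 0])

```text
clock: 3.23
tcp_pos: [622.1, 91.3, 99.9]
eef_rot: [-179.4, -0.3, -91.1]
contact_force: [-1.7, -0.1, -0.4]
width: 85.5
```

```bash
python3 -c "
from h import *
go(621,92.7,67,-91)"
```

```text
at [622.1  91.3  99.9] yaw -91.1 w 85.5 t 3.2 tool offset units [-0.014  0.011  0.329] mm 33.0 spin units -0.004
```

move_arm([
  [-0.007, 0.006, 0.15],
  [-0.007, 0.006, 0.12],
  [0, 0, 0.05],
  [0, 0, 0],
], spin=[0, 0, 0, 0])

```text
clock: 3.57
tcp_pos: [622.8, 92.8, 68.3]
eef_rot: [-179.2, -0.3, -91.1]
contact_force: [-0.5, -0.5, -1.2]
width: 85.6
```

```bash
python3 -c "
from h import *
go(621,92.7,67,-91);print(manip.state()['eef_rot'],manip.state()['joint_positions'])"
```

```text
at [622.8  92.8  68.3] yaw -91.1 w 85.6 t 3.6 tool offset units [0.001 0.018 0.013] mm 2.2 spin units -0.004
[-179.18592141   -0.29371766  -91.11023297] [ 3.24920019 36.35606944 84.75436012 -0.41781779 58.10084181 94.57569138]
```

move_arm([
  [0, 0.01, 0.01],
  [0, 0, 0],
  [0, 0, 0],
  [0, 0, 0],
  [0, 0, 0],
  [0, 0, 0],
  [0, 0, 0],
  [0, 0, 0],
], spin=[0, 0, 0, 0, 0, 0, 0, 0], fingers=-1)

```text
clock: 4.23
tcp_pos: [623.2, 92.8, 69.8]
eef_rot: [-179.0, -0.3, -91.1]
contact_force: [-0.4, 0.5, 0.1]
width: 4.8
```

```bash
python3 -c "
from h import *
f=grab('wrist','w2.png');f=grab('scene')
cv2.imwrite('pics/s2.png',cv2.resize(f['color'][160:260,180:290],None,fx=6,fy=6)[:,:,::-1])
go(621,92.7,67,-91)"
```

```text
at [623.2  92.9  69.7] yaw -91.1 w 5.3 t 4.3 tool offset units [0.002 0.022 0.027] mm 3.5 spin units -0.004
```

View pics/s2.png

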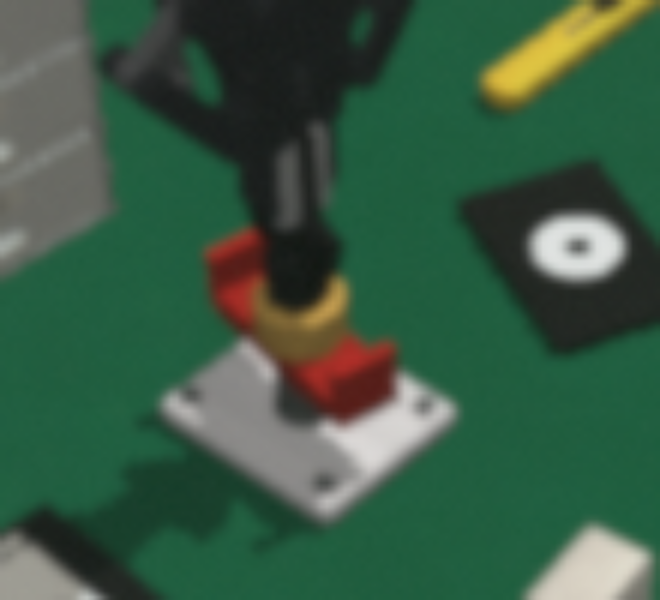

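View pics/w2.png

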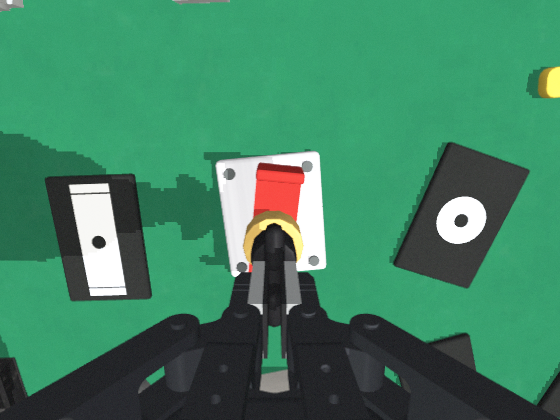

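```bash
python3 -c "
from h import *
for n in('scene','wrist'):
  f=grab(n);s=manip.state();print(n,s['tcp_pos'],s['width'],s['contact_force'])
  for z in (46,64,69.7,84,88.4,106): print(z,np.round(proj(f,(622,92.8,z)),1), 'crop',(np.round(proj(f,(622,92.8,z)),1)-np.array([180,160]))*6)
f=grab('wrist')
cv2.imwrite('pics/w3.png',cv2.resize(f['color'][200:420,190:360],None,fx=3.5,fy=2.7,interpolation=cv2.INTER_CUBIC)[:,:,::-1])
"
```

```text
scene [623.07007102  92.83681168  69.60252581] 4.860717515162793 [ 0.12858619  0.0970109  -0.59912725]
46 [229.5 214.3] crop [297.  325.8]
64 [228.9 208.2] crop [293.4 289.2]
69.7 [228.8 206.2] crop [292.8 277.2]
84 [228.3 201.1] crop [289.8 246.6]
88.4 [228.2 199.5] crop [289.2 237. ]
106 [227.6 193.2] crop [285.6 199.2]
wrist [623.06177351  92.8505421   69.56682671] 4.842958482429288 [0.60807077 0.21623724 0.88294594]
46 [273.5 235.4] crop [561.  452.4]
64 [273.7 246.5] crop [562.2 519. ]
69.7 [273.7 250.5] crop [562.2 543. ]
84 [273.9 261.5] crop [563.4 609. ]
88.4 [273.9 265.2] crop [563.4 631.2]
106 [274.1 282.1] crop [564.6 732.6]
```

View pics/w3.png

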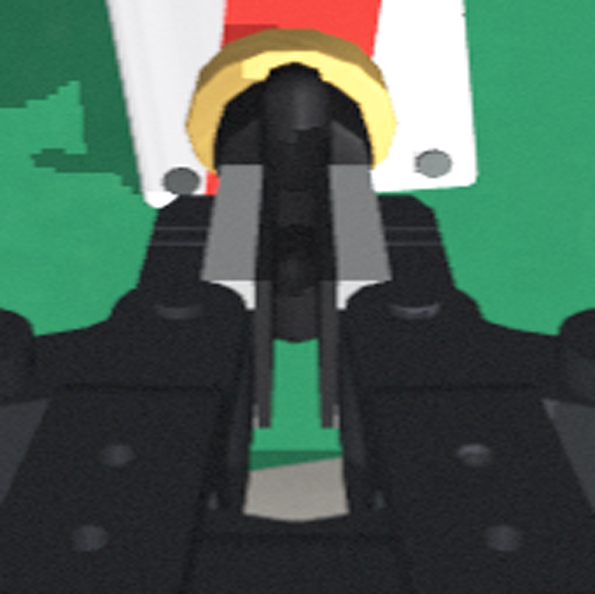

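The pads closed on the wings, resting at the hub shoulder at (273,261), so the nut is held. I'll lift it straight up.

move_arm([
  [0, 0, -0.1],
  [0, 0, -0.1],
  [0, 0, -0.15],
  [0, 0, -0.2],
  [0, 0, -0.3],
  [0, 0, -0.3],
  [0, 0, 0],
], spin=[0, 0, 0, 0, 0, 0, 0])

```text
clock: 5.07
tcp_pos: [620.1, 93.4, 193.4]
eef_rot: [-179.1, -0.3, -91.1]
contact_force: [0.9, 0.1, 0.8]
width: 4.8
```

```bash
python3 -c "
from h import *
f=grab('wrist','w4.png')
go(478.4,-175.7,180,-110.1)"
```

```text
at [619.4  93.4 191.3] yaw -91.1 w 4.7 t 5.1 tool offset units [2.718 1.357 0.113] mm 304.0 spin units 0.663
```

View pics/w4.png

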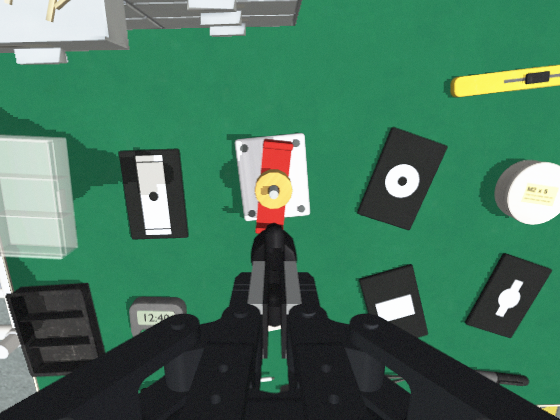

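The nut is held, and the spacer stays on the stud at (273,190). Moving to the nut pad.

move_arm([
  [0.2, 0.1, 0],
  [0.34, 0.17, 0],
  [0.34, 0.17, 0],
  [0.34, 0.17, 0],
  [0.34, 0.17, 0],
  [0.34, 0.17, 0],
  [0.3, 0.15, 0],
  [0, 0, 0],
  [0, 0, 0],
  [0, 0, 0],
], spin=[0, 0, 0, 0, 0, 0, 0, 0.24, 0.22, 0.2])

```text
clock: 5.95
tcp_pos: [497.3, -132.3, 191.4]
eef_rot: [-179.1, 0.0, -110.0]
contact_force: [0.9, -0.4, 0.0]
width: 5.0
```

```bash
python3 -c "
from h import *
go(478.4,-175.7,100,-110.1)"
```

```text
at [ 497.3 -132.3  191.4] yaw -110.0 w 5.0 t 6.0 tool offset units [0.472 0.029 0.914] mm 102.9 spin units 0.003
```

move_arm([
  [0.2, 0.01, 0.1],
  [0.2, 0.01, 0.2],
  [0.05, 0.01, 0.2],
  [0, 0, 0.2],
  [0, 0, 0.1],
  [0, 0, 0],
  [0, 0, 0],
], spin=[0, 0, 0, 0, 0, 0, 0])

```text
clock: 6.53
tcp_pos: [477.7, -176.2, 109.1]
eef_rot: [-179.1, 0.1, -110.7]
contact_force: [0.0, -0.3, -0.4]
width: 5.1
```

```bash
python3 -c "
from h import *
go(478.4,-175.7,100,-110.1)
f=grab('wrist','w5.png');go(478.4,-175.7,11.6,-110.1)"
```

```text
at [ 477.7 -176.2  109.1] yaw -110.7 w 5.1 t 6.5 tool offset units [-0.007 -0.004  0.091] mm 9.2 spin units -0.021
at [ 477.9 -176.1  109.3] yaw -110.7 w 4.8 t 6.6 tool offset units [-0.006 -0.003  0.977] mm 97.7 spin units -0.021
```

View pics/w5.png

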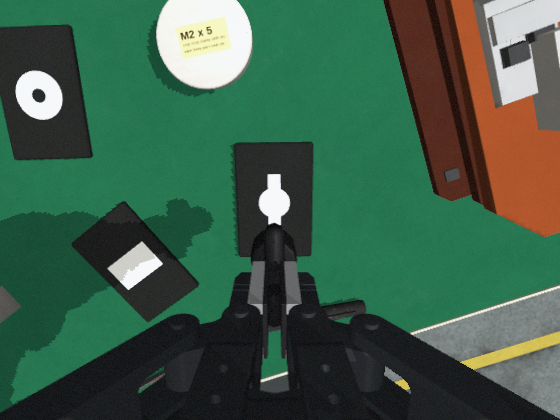

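The nut is in line with its outline at (273,203). Lowering it.

move_arm([
  [-0.006, 0, 0.2],
  [0, 0, 0.2],
  [0, 0, 0.2],
  [0, 0, 0.15],
  [0, 0, 0.08],
  [0, 0, 0],
  [0, 0, 0],
], spin=[-0.02, 0, 0, 0, 0, 0, 0])

```text
clock: 7.17
tcp_pos: [484.7, -177.2, 30.1]
eef_rot: [-178.4, -0.0, -110.0]
contact_force: [0.0, -0.5, -0.3]
width: 4.9
```

```bash
python3 -c "
from h import *
go(478.4,-175.7,11.6,-110.1)"
```

```text
at [ 484.7 -177.2   30.1] yaw -110.0 w 4.9 t 7.2 tool offset units [0.007 0.064 0.185] mm 19.5 spin units 0.004
```

move_arm([
  [0.005, 0.04, 0.03],
  [0, 0.02, 0.06],
  [0, 0.01, 0.04],
  [0, 0, 0.02],
  [0, 0, 0],
], spin=[0, 0, 0, 0, 0])

```text
clock: 7.58
tcp_pos: [479.4, -176.0, 16.8]
eef_rot: [-178.2, -0.1, -110.0]
contact_force: [0.5, 0.7, -0.8]
width: 4.8
```

```bash
python3 -c "
from h import *
go(478.4,-175.7,11.6,-110.1);print(manip.state()['contact_force'],manip.state()['eef_rot'])"
```

```text
at [ 479.4 -176.    16.8] yaw -110.0 w 4.8 t 7.6 tool offset units [0.    0.011 0.052] mm 5.3 spin units 0.005
[ 0.52417692  0.72619666 -0.78266921] [-1.78160571e+02 -6.63420362e-02 -1.09965174e+02]
```

move_arm([
  [0, 0.01, 0.02],
  [0, 0, 0.02],
  [0, 0, 0.01],
  [0, 0, 0],
], spin=[0, 0, 0, 0])

```text
clock: 7.92
tcp_pos: [478.9, -175.9, 11.6]
eef_rot: [-178.1, -0.1, -110.0]
contact_force: [-0.6, -0.6, 2.0]
width: 4.9
```

```bash
python3 -c "
from h import *
go(478.4,-175.7,11.6,-110.1);print(manip.state()['contact_force'],manip.state()['eef_rot'])"
```

```text
at [ 478.9 -175.9   11.6] yaw -110.0 w 4.9 t 7.9 tool offset units [-0.001  0.005 -0.   ] mm 0.5 spin units 0.004
[-0.57816856 -0.64266446  1.99261615] [-1.78119008e+02 -7.05408007e-02 -1.09971804e+02]
```

move_arm([
  [0, 0, 0],
  [0, 0, 0],
  [0, 0, 0],
  [0, 0, 0],
  [0, 0, 0],
], spin=[0, 0, 0, 0, 0], fingers=0.2)

```text
clock: 8.33
tcp_pos: [479.1, -176.0, 11.7]
eef_rot: [-178.1, -0.1, -110.0]
contact_force: [-0.3, 0.0, 0.7]
width: 51.2
```

move_arm([
  [0, 0, -0.05],
  [0, 0, -0.1],
  [0, 0, -0.2],
  [0, 0, -0.3],
  [0, 0, -0.3],
  [0, 0, -0.3],
  [0, 0, -0.3],
  [0, 0, 0],
  [0, 0, 0],
], spin=[0, 0, 0, 0, 0, 0, 0, 0, 0])

```text
clock: 9.08
tcp_pos: [472.7, -173.3, 179.8]
eef_rot: [-178.1, -0.1, -110.0]
contact_force: [0.3, 0.2, -1.1]
width: 51.0
```

```bash
python3 -c "
from h import *
f=grab('wrist','w6.png')
go(621,92.7,150,-95.6);print(manip.state()['eef_rot'])
print(proj(f,(476.5,-175,6)),proj(f,(476.5,-175,48)))"
```

```text
at [ 473.1 -173.5  179.8] yaw -110.0 w 51.1 t 9.1 tool offset units [-3.007 -0.482  0.298] mm 306.0 spin units -0.501
[-1.78053983e+02 -8.40719616e-02 -1.09963327e+02]
(np.float64(273.88249165455784), np.float64(181.70020569794266)) (np.float64(273.95884738626626), np.float64(190.39093913290097))
```

View pics/w6.png

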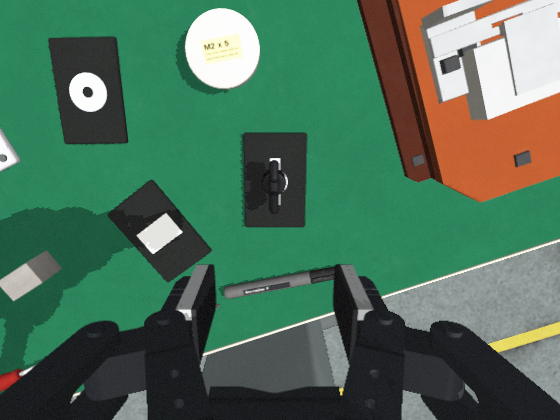

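The nut stands on its outline at (275,183). Next I'll check how high the fingertips really sit relative to the TCP.

```bash
python3 -c "
from h import *
from scipy.spatial.transform import Rotation as Ro
f=grab('wrist');s=manip.state();R=Ro.from_euler('xyz',s['eef_rot'],degrees=True).as_matrix();t=s['tcp_pos']
for h in(0,10,20,30,40):
  print(h,[np.round(proj(f,t+R@np.array([sx*s['width']/2,sy,-h])),0) for sx in(-1,1) for sy in (-11,11)])
cv2.imwrite('pics/w7.png',cv2.resize(f['color'][240:370,140:410],None,fx=2.9,fy=2.9)[:,:,::-1])
"
```

```text
0 [array([226., 230.]), array([227., 267.]), array([322., 230.]), array([320., 267.])]
10 [array([223., 236.]), array([225., 276.]), array([324., 236.]), array([323., 276.])]
20 [array([220., 244.]), array([222., 285.]), array([327., 244.]), array([325., 285.])]
30 [array([217., 252.]), array([219., 295.]), array([330., 252.]), array([328., 295.])]
40 [array([214., 262.]), array([216., 307.]), array([334., 262.]), array([332., 307.])]
```

View pics/w7.png

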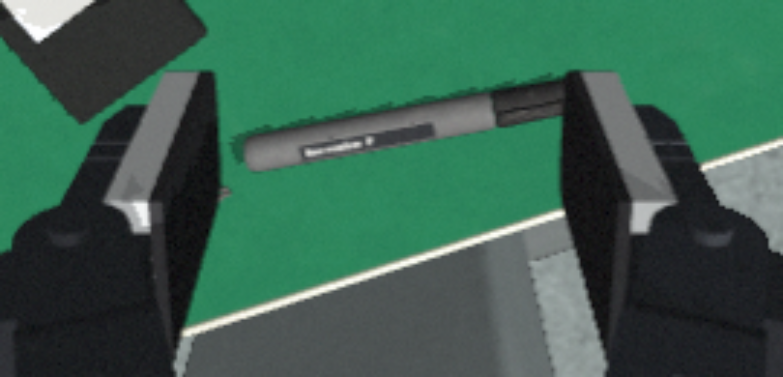

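move_arm([
  [-0.2, -0.03, 0],
  [-0.36, -0.06, 0],
  [-0.36, -0.06, 0],
  [-0.36, -0.06, 0],
  [-0.36, -0.06, 0],
  [-0.36, -0.06, 0],
  [-0.3, -0.05, 0],
  [0, 0, 0],
  [0, 0, 0],
  [0, 0, 0],
], spin=[0, 0, 0, 0, 0, 0, 0, -0.24, -0.23, 0])

```text
clock: 10.02
tcp_pos: [585.7, 41.3, 167.2]
eef_rot: [-179.4, -0.5, -96.4]
contact_force: [-0.3, -0.4, -0.2]
width: 51.3
```

```bash
python3 -c "
from h import *
f=grab('wrist','w8.png')
go(621,92.7,150,-96.5);print(manip.state()['eef_rot'])
print(proj(f,(621,92.7,78)))"
```

```text
at [585.3  40.9 167.1] yaw -96.8 w 50.8 t 10.1 tool offset units [-0.556 -0.293  0.171] mm 65.1 spin units -0.009
[-179.39710452   -0.48941989  -96.75283065]
(np.float64(199.33768721575944), np.float64(166.8526254949165))
```

View pics/w8.png

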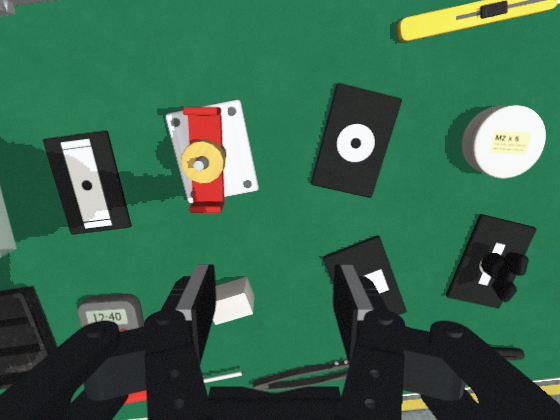

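```bash
python3 -c "
from h import *
f=grab('wrist')
im=f['color'].copy()
print([np.round(proj(f,(476.5,-175,z)),0) for z in(6,26,48)])
a=np.radians(-20)
for d in(-25,25): print(np.round(proj(f,(476.5+d*np.cos(a),-175+d*np.sin(a),48)),0))
A=cv2.resize(im[200:320,430:550],None,fx=5,fy=5,interpolation=cv2.INTER_CUBIC)
cv2.imwrite('pics/n1.png',A[:,:,::-1])
f=grab('top');cv2.imwrite('pics/n2.png',cv2.resize(f['color'][200:270,340:410],None,fx=6,fy=6,interpolation=cv2.INTER_CUBIC)[:,:,::-1])
"
```

```text
[array([490., 262.]), array([502., 270.]), array([516., 280.])]
[505. 303.]
[527. 256.]
```

View pics/n1.png

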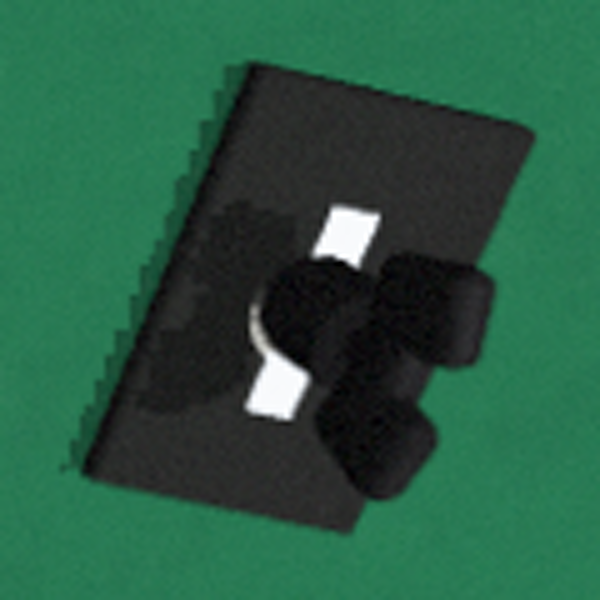

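View pics/n2.png

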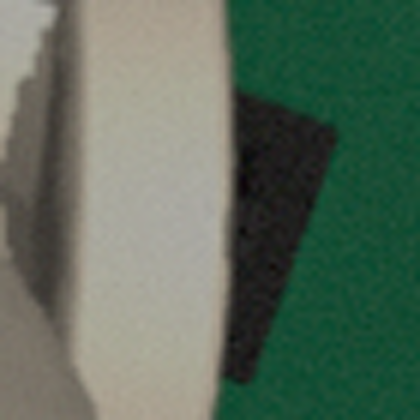

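The nut stands upright on its outline, and its wing ends sit near the predicted pixels. On to the spacer.

move_arm([
  [-0.2, -0.1, 0],
  [-0.2, -0.1, 0],
  [-0.12, -0.08, 0],
  [-0.03, -0.02, 0],
  [0, 0, 0],
  [0, 0, 0],
], spin=[0, 0, 0, 0, 0, 0])

```text
clock: 10.67
tcp_pos: [621.5, 88.3, 166.6]
eef_rot: [-179.5, -0.6, -98.3]
contact_force: [0.3, -1.3, -0.3]
width: 51.2
```

```bash
python3 -c "
from h import *
f=grab('wrist','w9.png')
go(622,92.7,100,-96.5);print(manip.state()['eef_rot'])
print([np.round(proj(f,(621,92.7,z)),1) for z in(46,64,78)])
cv2.imwrite('pics/w9c.png',cv2.resize(f['color'][110:260,190:370],None,fx=4,fy=4,interpolation=cv2.INTER_CUBIC)[:,:,::-1])
"
```

```text
at [621.3  88.  166.6] yaw -98.3 w 51.1 t 10.7 tool offset units [-0.047  0.     0.666] mm 66.8 spin units -0.064
[-179.49081746   -0.55528532  -98.34448245]
[array([267.3, 195.6]), array([267.1, 201.1]), array([267. , 205.8])]
```

View pics/w9c.png

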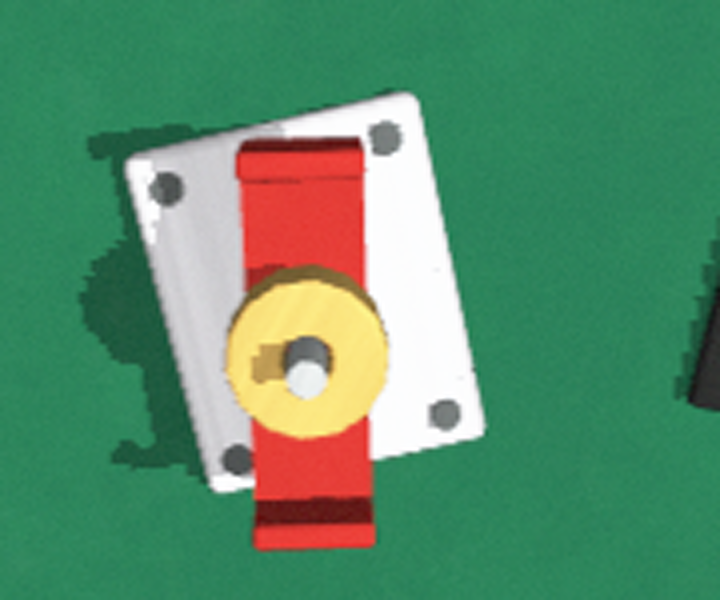

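move_arm([
  [-0.045, 0, 0],
  [0, 0, 0.1],
  [0, 0, 0.2],
  [0, 0, 0.2],
  [0, 0, 0.1],
  [0, 0, 0],
  [0, 0, 0],
], spin=[-0.08, 0, 0, 0, 0, 0, 0])

```text
clock: 11.3
tcp_pos: [619.7, 86.7, 103.3]
eef_rot: [-179.5, -0.6, -96.7]
contact_force: [-0.3, -1.0, -0.8]
width: 51.2
```

```bash
python3 -c "
from h import *
f=grab('wrist','w10.png')
go(621.5,92.7,60,-96);print(manip.state()['eef_rot'])
"
```

```text
at [619.8  86.7 103.5] yaw -96.7 w 51.0 t 11.3 tool offset units [-0.062 -0.01   0.435] mm 44.0 spin units -0.023
[-179.52613076   -0.62474381  -96.66106704]
```

View pics/w10.png

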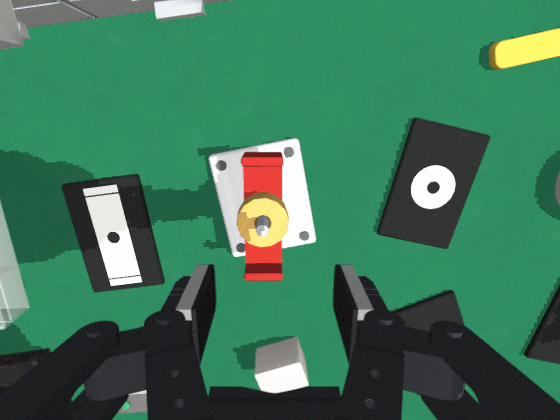

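move_arm([
  [-0.06, -0.01, 0],
  [-0.02, 0, 0],
  [0, 0, 0.12],
  [0, 0, 0.15],
  [0, 0, 0.1],
  [0, 0, 0.05],
  [0, 0, 0],
  [0, 0, 0],
], spin=[-0.025, 0, 0, 0, 0, 0, 0, 0])

```text
clock: 12.02
tcp_pos: [624.9, 95.6, 62.0]
eef_rot: [-179.2, -0.6, -95.9]
contact_force: [0.2, -0.2, 0.1]
width: 51.1
```

```bash
python3 -c "
from h import *
f=grab('wrist','w11.png')
go(621.5,92.7,35,-96);print(manip.state()['eef_rot'])
f=grab('scene')
cv2.imwrite('pics/s3.png',cv2.resize(f['color'][160:260,180:290],None,fx=6,fy=6,interpolation=cv2.INTER_CUBIC)[:,:,::-1])
"
```

```text
at [624.9  95.6  62.1] yaw -95.9 w 51.3 t 12.1 tool offset units [0.032 0.031 0.271] mm 27.5 spin units 0.004
[-179.15456361   -0.5602189   -95.87273251]
```

View pics/w11.png

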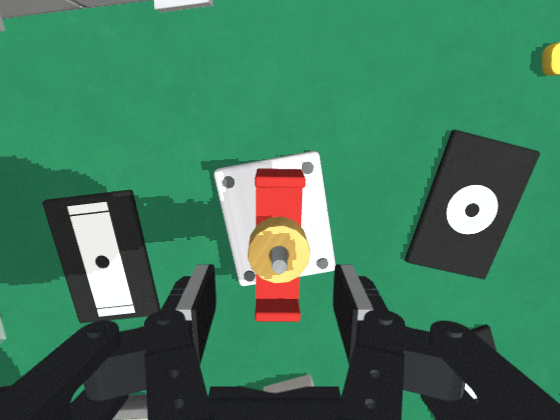

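View pics/s3.png

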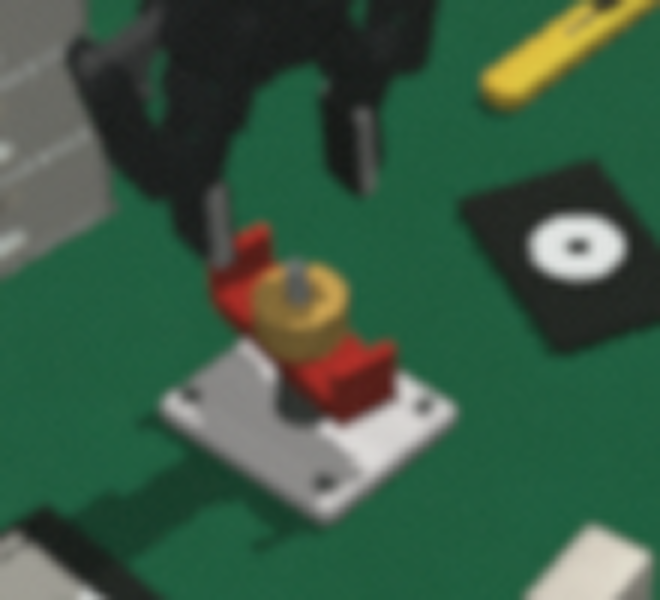

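```bash
python3 -c "
from h import *
f=grab('scene')
for (u,v),y in(((215.5,204.2),121.6),((241.3,192.5),69.6),((239.5,191),69.6)):
  c,d=ray(f,u,v);k=(y-c[1])/d[1];print((c+d*k).round(1))
  for z in(62,70,80,90): print(z,np.round(proj(f,(614,y,z)),1))
"
```

```text
[628.4 121.6  89.5]
62 [221.  217.3]
70 [220.7 214.5]
80 [220.4 210.9]
90 [220.  207.4]
[605.8  69.6 103.6]
62 [239.7 205.5]
70 [239.5 202.7]
80 [239.3 199.2]
90 [239.  195.6]
[611.4  69.6 104.4]
62 [239.7 205.5]
70 [239.5 202.7]
80 [239.3 199.2]
90 [239.  195.6]
```

The fingertips sit about 30 mm above the reported TCP in the scene view, with tips at crop (213,265) and (368,195). I'll go lower, to TCP z around 20, which still clears the plate in either case.

move_arm([
  [0.03, 0.03, 0.05],
  [0, 0, 0.1],
  [0, 0, 0.1],
  [0, 0, 0.05],
  [0, 0, 0],
  [0, 0, 0],
], spin=[0, 0, 0, 0, 0, 0])

```text
clock: 12.67
tcp_pos: [622.5, 92.0, 30.2]
eef_rot: [-179.0, -0.5, -95.9]
contact_force: [-0.1, -0.5, 0.2]
width: 51.0
```

```bash
python3 -c "
from h import *
f=grab('wrist','w12.png')
go(621.5,92.7,20,-96);print(manip.state()['eef_rot'],manip.state()['contact_force'])
f=grab('scene')
cv2.imwrite('pics/s4.png',cv2.resize(f['color'][160:260,180:290],None,fx=6,fy=6,interpolation=cv2.INTER_CUBIC)[:,:,::-1])
"
```

```text
at [622.4  92.   30.2] yaw -95.9 w 51.4 t 12.7 tool offset units [-0.006  0.01   0.102] mm 10.3 spin units 0.004
[-179.02746478   -0.54240975  -95.89131684] [ 0.07502645 -0.60242134 -0.44181704]
```

View pics/w12.png

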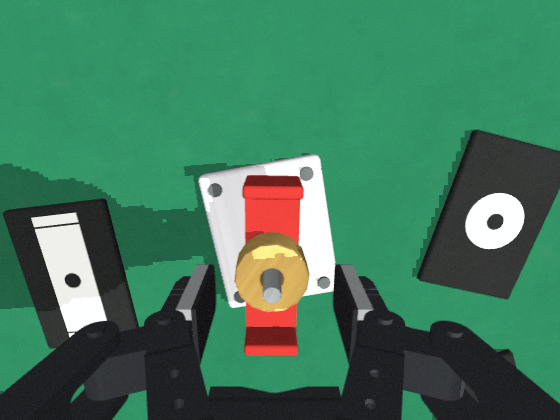

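View pics/s4.png

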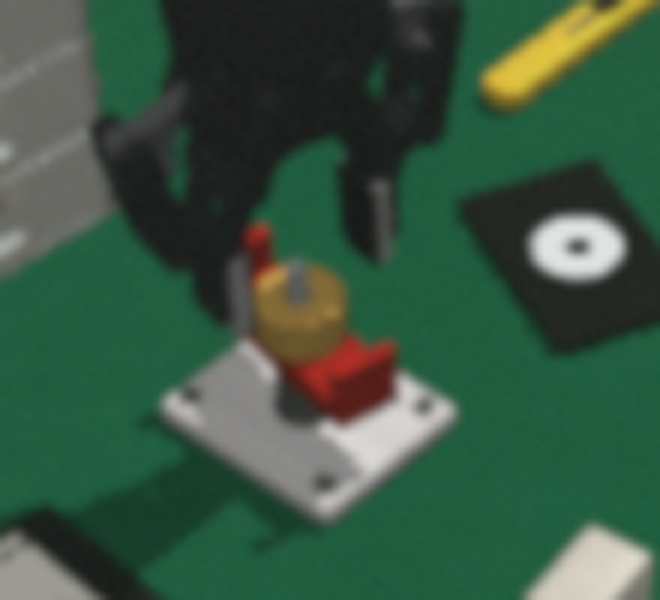

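move_arm([
  [-0.005, 0.01, 0.04],
  [0, 0, 0.05],
  [0, 0, 0.04],
  [0, 0, 0],
  [0, 0, 0],
], spin=[0, 0, 0, 0, 0])

```text
clock: 13.18
tcp_pos: [622.5, 92.8, 17.0]
eef_rot: [-178.9, -0.5, -95.9]
contact_force: [-0.0, -0.1, 0.4]
width: 51.6
```

move_arm([
  [0, 0, 0],
  [0, 0, 0],
  [0, 0, 0],
  [0, 0, 0],
  [0, 0, 0],
  [0, 0, 0],
], spin=[0, 0, 0, 0, 0, 0], fingers=-1)

```text
clock: 13.68
tcp_pos: [623.0, 92.8, 17.9]
eef_rot: [-178.8, -0.5, -95.9]
contact_force: [1.0, 0.6, -1.1]
width: 31.5
```

```bash
python3 -c "
from h import *
f=grab('wrist','w13.png')
go(621.5,92.7,20,-96);print(manip.state()['eef_rot'],manip.state()['contact_force'])
f=grab('scene')
cv2.imwrite('pics/s5.png',cv2.resize(f['color'][160:260,180:290],None,fx=6,fy=6,interpolation=cv2.INTER_CUBIC)[:,:,::-1])
"
```

```text
at [623.   92.8  17.9] yaw -95.9 w 31.1 t 13.7 tool offset units [ 0.002  0.015 -0.021] mm 2.6 spin units 0.004
[-178.84296498   -0.51133762  -95.87892629] [ 0.37908097  0.63008893 -0.89670798]
```

View pics/s5.png

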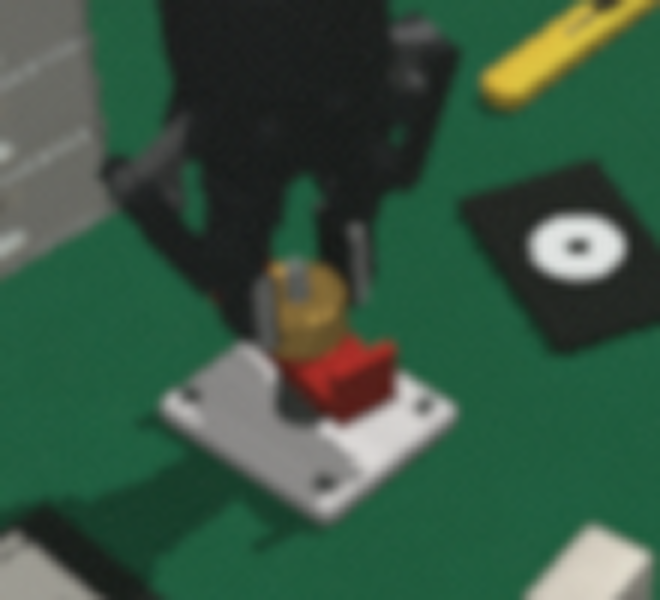

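View pics/w13.png

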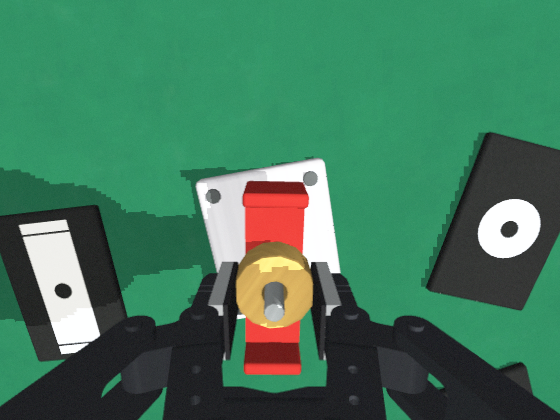

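```bash
python3 -c "
from h import *
f=grab('scene')
for (u,v),y in(((180+266/6,160+345/6),110),((180+358/6,160+303/6),75.8)):
  c,d=ray(f,u,v);k=(y-c[1])/d[1];print((c+d*k).round(1))
  k=(612-c[0])/d[0];print((c+d*k).round(1))
"
```

```text
[618.2 110.   50.7]
[612.  114.6  58. ]
[607.5  75.8  55.6]
[612.   72.2  50.4]
```

move_arm([
  [0, 0, -0.05],
  [0, 0, -0.1],
  [0, 0, -0.15],
  [0, 0, -0.2],
  [0, 0, -0.25],
  [0, 0, -0.15],
  [0, 0, 0],
  [0, 0, 0],
], spin=[0, 0, 0, 0, 0, 0, 0, 0])

```text
clock: 14.5
tcp_pos: [621.7, 93.9, 116.1]
eef_rot: [-178.7, -0.5, -95.9]
contact_force: [-0.2, 0.0, 0.2]
width: 31.1
```

```bash
python3 -c "
from h import *
f=grab('wrist','w14.png')
go(618,-40.2,100);print(manip.state()['eef_rot'],manip.state()['contact_force'])
"
```

```text
at [621.8  93.9 116. ] yaw -95.9 w 31.2 t 14.6 tool offset units [ 1.338 -0.099  0.16 ] mm 135.1 spin units -0.0
[-178.72526144   -0.48890689  -95.87911683] [-0.12663795  0.82241186 -0.67853399]
```

View pics/w14.png

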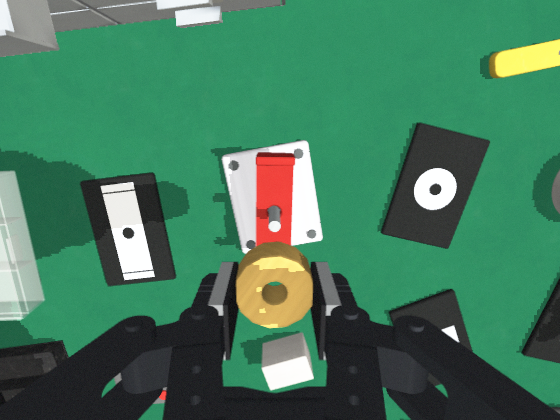

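The spacer is held at (274,290), and the bracket is still on the stud.

move_arm([
  [0.15, -0.01, 0],
  [0.3, -0.02, 0],
  [0.35, -0.03, 0],
  [0.3, -0.02, 0],
  [0.15, -0.01, 0],
  [0.05, 0, 0],
  [0, 0, 0],
  [0, 0, 0],
], spin=[0, 0, 0, 0, 0, 0, 0, 0])

```text
clock: 15.22
tcp_pos: [612.9, -44.0, 110.7]
eef_rot: [-179.3, -0.5, -95.8]
contact_force: [0.3, 0.7, -0.4]
width: 31.3
```

```bash
python3 -c "
from h import *
f=grab('wrist','w15.png')
go(618,-40.2,20);print(manip.state()['eef_rot'],manip.state()['contact_force'])
"
```

```text
at [612.9 -43.7 110.7] yaw -95.8 w 31.1 t 15.3 tool offset units [-0.04  -0.048  0.907] mm 90.9 spin units -0.0
[-179.28619586   -0.49670991  -95.76362245] [-0.28638846 -0.30014891 -1.07615361]
```

View pics/w15.png

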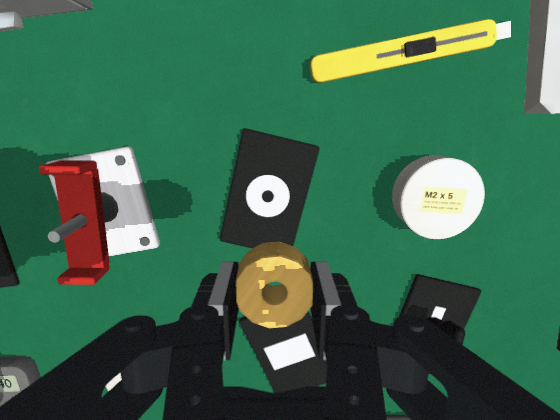

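move_arm([
  [-0.04, -0.045, 0],
  [0, 0, 0.1],
  [0, 0, 0.15],
  [0, 0, 0.2],
  [0, 0, 0.15],
  [0, 0, 0.1],
  [0, 0, 0.05],
  [0, 0, 0],
  [0, 0, 0],
], spin=[0, 0, 0, 0, 0, 0, 0, 0, 0])

```text
clock: 16.02
tcp_pos: [620.3, -32.4, 29.4]
eef_rot: [-179.3, -0.4, -95.2]
contact_force: [1.1, 1.0, -1.3]
width: 31.1
```

```bash
python3 -c "
from h import *
f=grab('wrist','w16.png')
go(618,-40.2,-22);print(manip.state()['eef_rot'],manip.state()['contact_force'])
"
```

```text
at [620.4 -32.4  29.6] yaw -95.2 w 31.3 t 16.1 tool offset units [0.08  0.016 0.516] mm 52.2 spin units -0.0
[-179.24276138   -0.44528815  -95.24493463] [-0.57311532  1.36429112 -1.01470732]
```

View pics/w16.png

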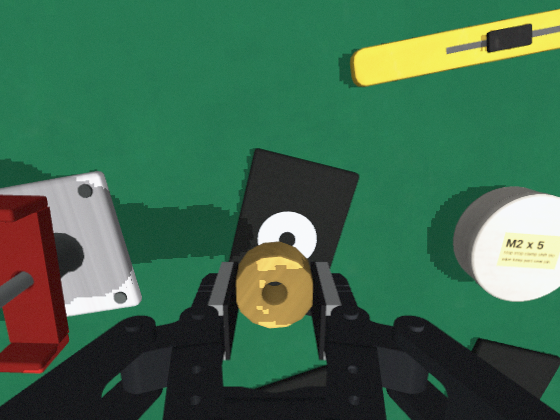

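move_arm([
  [0.07, 0.015, 0],
  [0.01, 0, 0.05],
  [0, 0, 0.08],
  [0, 0, 0.08],
  [0, 0, 0.06],
  [0, 0, 0],
  [0, 0, 0],
], spin=[0, 0, 0, 0, 0, 0, 0])

```text
clock: 16.65
tcp_pos: [619.9, -42.1, 2.2]
eef_rot: [-179.0, -0.5, -95.3]
contact_force: [0.5, 0.9, -0.3]
width: 31.3
```

```bash
python3 -c "
from h import *
go(618,-40.2,-22);print(manip.state()['eef_rot'],manip.state()['contact_force'])
"
```

```text
at [619.9 -42.1   2.2] yaw -95.3 w 31.3 t 16.6 tool offset units [-0.017  0.021  0.242] mm 24.3 spin units -0.0
[-179.00032921   -0.46519464  -95.28669051] [ 0.45517747  0.94635855 -0.27123761]
```

move_arm([
  [-0.017, 0.02, 0.04],
  [0, 0, 0.06],
  [0, 0, 0.05],
  [0, 0, 0],
  [0, 0, 0],
], spin=[0, 0, 0, 0, 0])

```text
clock: 17.07
tcp_pos: [618.1, -39.9, -14.6]
eef_rot: [-179.0, -0.5, -95.3]
contact_force: [0.4, -0.3, 0.0]
width: 31.5
```

```bash
python3 -c "
from h import *
go(618,-40.2,-22);print(manip.state()['eef_rot'],manip.state()['contact_force'])
f=grab('wrist','w17.png')
"
```

```text
at [618.1 -39.9 -14.6] yaw -95.3 w 31.5 t 17.1 tool offset units [0.003 0.001 0.074] mm 7.4 spin units -0.0
[-179.01280416   -0.46187678  -95.27109382] [ 0.4259288  -0.32066652  0.01216062]
```

View pics/w17.png

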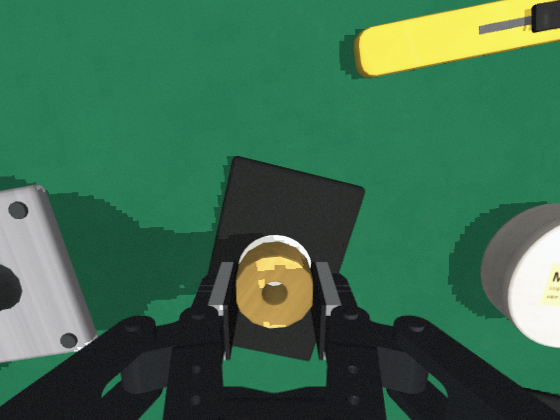

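move_arm([
  [0, 0, 0.03],
  [0, 0, 0.03],
  [0, 0, 0.01],
  [0, 0, 0],
  [0, 0, 0],
], spin=[0, 0, 0, 0, 0])

```text
clock: 17.53
tcp_pos: [618.7, -40.1, -21.8]
eef_rot: [-179.0, -0.5, -95.3]
contact_force: [-0.3, -0.4, -0.9]
width: 31.2
```

```bash
python3 -c "
from h import *
go(618,-40.2,-22);print(manip.state()['eef_rot'],manip.state()['contact_force'])
"
```

```text
at [618.7 -40.1 -21.8] yaw -95.3 w 31.2 t 17.5 tool offset units [0.002 0.006 0.002] mm 0.7 spin units -0.0
[-178.965052     -0.46596556  -95.27198944] [-0.28352844 -0.36872103 -0.93922456]
```

move_arm([
  [0, 0.005, 0.015],
  [0, 0, 0.01],
  [0, 0, 0],
], spin=[0, 0, 0])

```text
clock: 17.78
tcp_pos: [618.8, -40.1, -22.2]
eef_rot: [-178.9, -0.5, -95.3]
contact_force: [-0.0, 0.3, -0.6]
width: 31.0
```

move_arm([
  [0, 0, 0.03],
  [0, 0, 0.02],
], spin=[0, 0])

```text
clock: 17.95
tcp_pos: [619.3, -40.1, -22.9]
eef_rot: [-178.7, -0.5, -95.3]
contact_force: [-16.1, 1.6, 46.4]
width: 31.2
```

```bash
python3 -c "
from h import *
go(618,-40.2,-22);print(manip.state()['eef_rot'],manip.state()['contact_force'])
f=grab('wrist');im=f['color']
cv2.imwrite('pics/w18.png',cv2.resize(im[210:370,190:360],None,fx=4,fy=3.7,interpolation=cv2.INTER_CUBIC)[:,:,::-1])
"
```

```text
at [619.3 -40.1 -22.9] yaw -95.3 w 31.2 t 17.9 tool offset units [ 0.002  0.013 -0.009] mm 1.6 spin units -0.0
[-178.71648406   -0.48846633  -95.25540956] [-16.12941821   1.5966214   46.42697532]
```

View pics/w18.png

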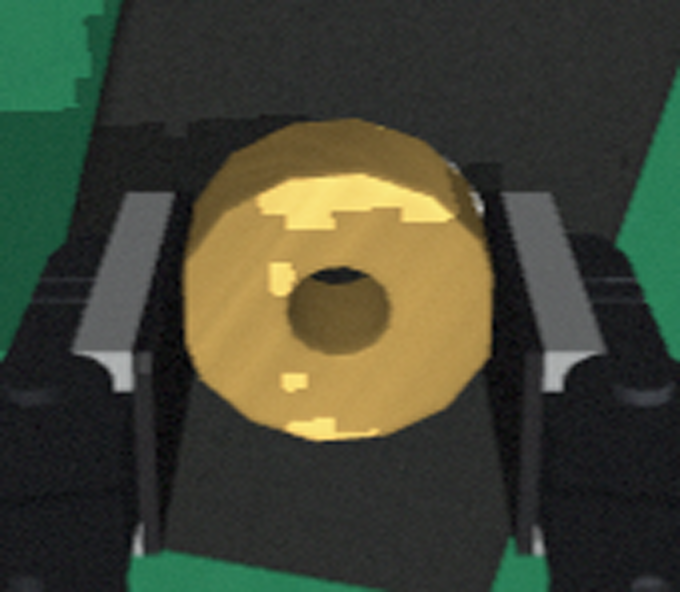

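Firm contact at about 46 N, and the spacer covers its ring. I'll back off slightly and release.

move_arm([
  [0, 0, -0.01],
  [0, 0, 0],
], spin=[0, 0])

```text
clock: 18.17
tcp_pos: [619.6, -40.2, -20.4]
eef_rot: [-178.6, -0.5, -95.3]
contact_force: [0.3, -0.4, -0.5]
width: 31.5
```

move_arm([
  [0, 0, 0],
  [0, 0, 0],
  [0, 0, 0],
  [0, 0, 0],
  [0, 0, 0],
], spin=[0, 0, 0, 0, 0], fingers=0.2)

```text
clock: 18.58
tcp_pos: [619.6, -40.2, -21.3]
eef_rot: [-178.6, -0.5, -95.3]
contact_force: [0.6, -0.7, -0.7]
width: 51.0
```

move_arm([
  [0, 0, -0.05],
  [0, 0, -0.1],
  [0, 0, -0.2],
  [0, 0, -0.3],
  [0, 0, -0.3],
  [0, 0, -0.3],
  [0, 0, -0.2],
  [0, 0, 0],
  [0, 0, 0],
], spin=[0, 0, 0, 0, 0, 0, 0, 0, 0])

```text
clock: 19.33
tcp_pos: [615.2, -38.4, 135.1]
eef_rot: [-178.7, -0.5, -95.3]
contact_force: [0.1, -0.1, -1.2]
width: 50.9
```

```bash
python3 -c "
from h import *
f=grab('wrist','w19.png')
go(622,92.7,120,-96);print(manip.state()['eef_rot'],manip.state()['contact_force'])
print([np.round(proj(f,(616.6,-40.2,z)),1) for z in(6,24)])
"
```

```text
at [615.4 -38.4 135.1] yaw -95.3 w 51.1 t 19.4 tool offset units [-1.312  0.054  0.151] mm 132.2 spin units 0.026
[-178.63802657   -0.49096936  -95.25599698] [0.24740883 0.90439483 1.51448726]
[array([274.3, 192.3]), array([274.5, 197.1])]
```

View pics/w19.png

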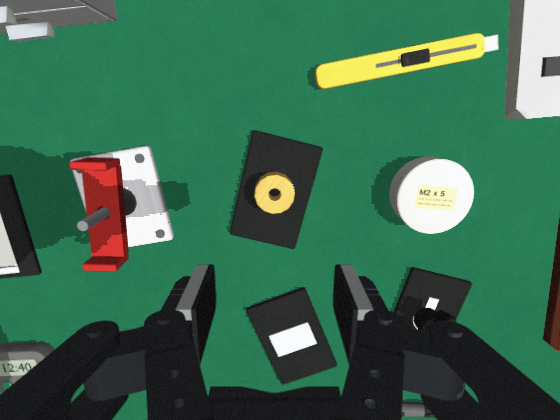

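The spacer is on its ring at (275,193), so I'll go for the bracket.

move_arm([
  [-0.15, 0.01, 0],
  [-0.3, 0.01, 0],
  [-0.35, 0.01, 0],
  [-0.3, 0.01, 0],
  [-0.15, 0.01, 0],
  [-0.04, 0, 0],
  [0, 0, 0],
  [0, 0, 0],
], spin=[0, 0, 0, 0, 0, 0, 0.02, 0])

```text
clock: 20.05
tcp_pos: [618.0, 98.5, 127.2]
eef_rot: [-179.2, -0.5, -96.0]
contact_force: [0.9, -0.9, -0.4]
width: 51.5
```

```bash
python3 -c "
from h import *
f=grab('wrist','w20.png')
go(622,92.7,60,-96);print(manip.state()['eef_rot'],manip.state()['contact_force'])
cv2.imwrite('pics/w20c.png',cv2.resize(f['color'][110:290,190:370],None,fx=3.3,fy=3.3,interpolation=cv2.INTER_CUBIC)[:,:,::-1])
"
```

```text
at [617.9  98.2 127.1] yaw -96.0 w 51.2 t 20.1 tool offset units [ 0.05  -0.046  0.671] mm 67.5 spin units 0.001
[-179.25246696   -0.54657965  -95.97411112] [-0.00797806 -0.63839277 -0.40280437]
```

View pics/w20c.png

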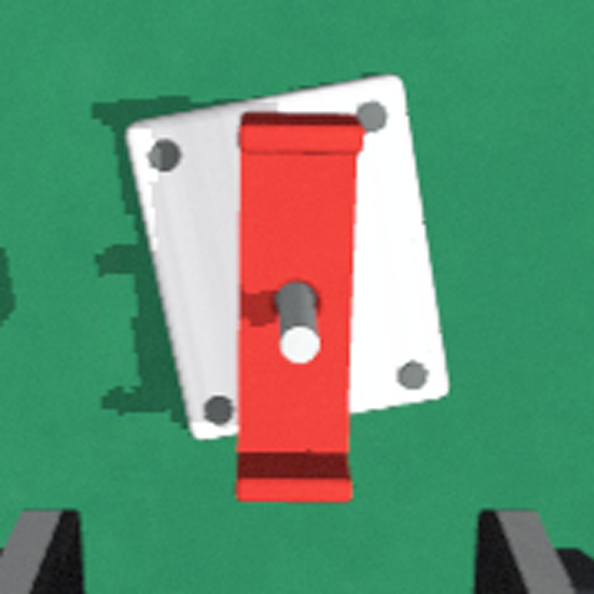

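move_arm([
  [0.05, -0.045, 0],
  [0, 0, 0.1],
  [0, 0, 0.15],
  [0, 0, 0.15],
  [0, 0, 0.1],
  [0, 0, 0.1],
  [0, 0, 0],
  [0, 0, 0],
], spin=[0.02, 0, 0, 0, 0, 0, 0, 0])

```text
clock: 20.77
tcp_pos: [623.8, 84.5, 61.8]
eef_rot: [-179.2, -0.6, -97.1]
contact_force: [-0.3, 0.3, 0.2]
width: 51.1
```

```bash
python3 -c "
from h import *
go(622,92.7,4,-96.5);print(manip.state()['eef_rot'],manip.state()['contact_force'])
"
```

```text
at [623.8  84.5  61.8] yaw -97.1 w 51.1 t 20.8 tool offset units [-0.08   0.028  0.578] mm 58.4 spin units -0.02
[-179.24228609   -0.58299758  -97.07955928] [-0.25490014  0.27535443  0.1977987 ]
```

move_arm([
  [-0.05, 0.02, 0],
  [-0.03, 0.01, 0.05],
  [0, 0, 0.1],
  [0, 0, 0.1],
  [0, 0, 0.1],
  [0, 0, 0.05],
  [0, 0, 0],
  [0, 0, 0],
], spin=[-0.02, 0, 0, 0, 0, 0, 0, 0])

```text
clock: 21.43
tcp_pos: [622.8, 93.5, 18.6]
eef_rot: [-179.1, -0.6, -96.4]
contact_force: [-0.1, -1.3, 0.4]
width: 51.3
```

```bash
python3 -c "
from h import *
go(622,92.7,4,-96.5);print(manip.state()['eef_rot'],manip.state()['contact_force'])
"
```

```text
at [622.8  93.5  18.6] yaw -96.4 w 51.3 t 21.4 tool offset units [0.009 0.007 0.146] mm 14.6 spin units 0.003
[-179.14575719   -0.56804253  -96.4189944 ] [-0.09805546 -1.2979324   0.39017783]
```

move_arm([
  [0.008, 0.007, 0.05],
  [0, 0, 0.06],
  [0, 0, 0.04],
  [0, 0, 0],
  [0, 0, 0],
], spin=[0, 0, 0, 0, 0])

```text
clock: 21.85
tcp_pos: [622.5, 92.3, 2.3]
eef_rot: [-179.1, -0.6, -96.4]
contact_force: [0.9, 0.6, -0.0]
width: 51.2
```

```bash
python3 -c "
from h import *
go(622,92.7,4,-96.5);print(manip.state()['eef_rot'],manip.state()['contact_force'])
f=grab('wrist','w21.png')
f=grab('scene')
cv2.imwrite('pics/s6.png',cv2.resize(f['color'][160:260,180:290],None,fx=6,fy=6,interpolation=cv2.INTER_CUBIC)[:,:,::-1])
"
```

```text
at [622.5  92.3   2.3] yaw -96.4 w 51.2 t 21.9 tool offset units [-0.003  0.006 -0.017] mm 1.8 spin units 0.002
[-179.1069617    -0.56416678  -96.43471422] [ 0.86302551  0.64912661 -0.01278471]
```

View pics/s6.png

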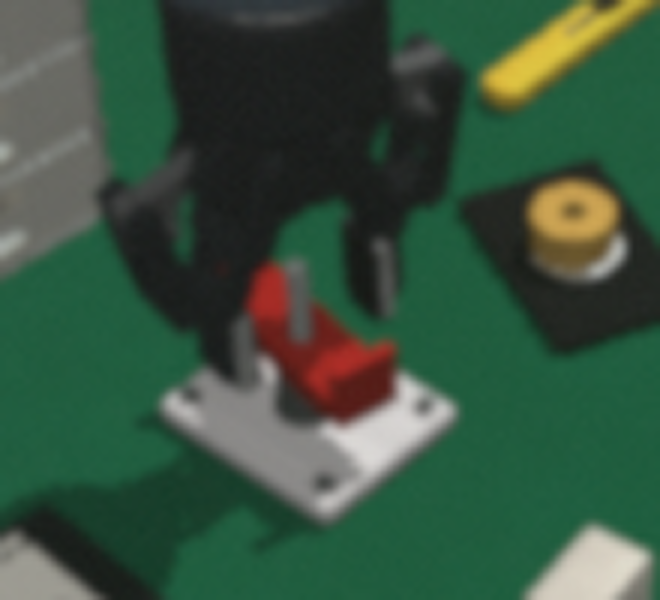

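View pics/w21.png

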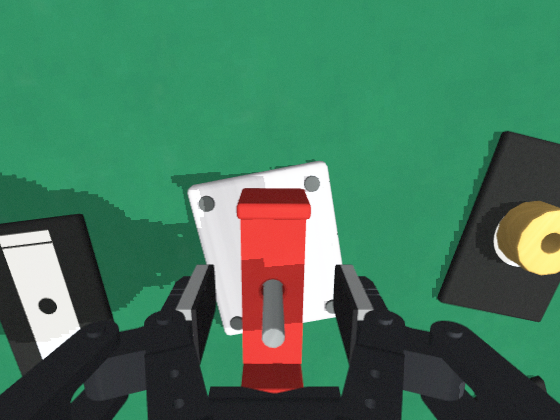

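```bash
python3 -c "
from h import *
f=grab('scene')
for (u,v),y in(((180+242/6,160+385/6),118),((180+385/6,160+315/6),66.7)):
  c,d=ray(f,u,v);k=(y-c[1])/d[1];print((c+d*k).round(1))
  k=(612-c[0])/d[0];print((c+d*k).round(1))
"
```

```text
[623.9 118.   32.6]
[612.  126.6  46.7]
[603.9  66.7  46.2]
[612.   60.   36.5]
```

move_arm([
  [0, 0.005, -0.02],
  [0, 0, 0],
  [0, 0, 0],
], spin=[0, 0, 0])

```text
clock: 22.25
tcp_pos: [622.5, 92.5, 5.5]
eef_rot: [-179.0, -0.5, -96.4]
contact_force: [-0.6, -0.4, -1.6]
width: 51.3
```

move_arm([
  [0, 0, 0],
  [0, 0, 0],
  [0, 0, 0],
  [0, 0, 0],
  [0, 0, 0],
  [0, 0, 0],
], spin=[0, 0, 0, 0, 0, 0], fingers=-1)

```text
clock: 22.75
tcp_pos: [622.6, 92.5, 6.3]
eef_rot: [-179.0, -0.5, -96.4]
contact_force: [-0.9, -1.0, 0.9]
width: 23.7
```

```bash
python3 -c "
from h import *
go(622,92.7,4,-96.5);print(manip.state()['eef_rot'],manip.state()['contact_force'])
f=grab('wrist','w22.png')
f=grab('scene')
cv2.imwrite('pics/s7.png',cv2.resize(f['color'][160:260,180:290],None,fx=6,fy=6,interpolation=cv2.INTER_CUBIC)[:,:,::-1])
"
```

```text
at [622.6  92.5   6.3] yaw -96.4 w 23.7 t 22.8 tool offset units [-0.001  0.006  0.023] mm 2.4 spin units 0.003
[-178.98742595   -0.54888985  -96.42337385] [-0.86036476 -1.03720519  0.92197972]
```

View pics/s7.png

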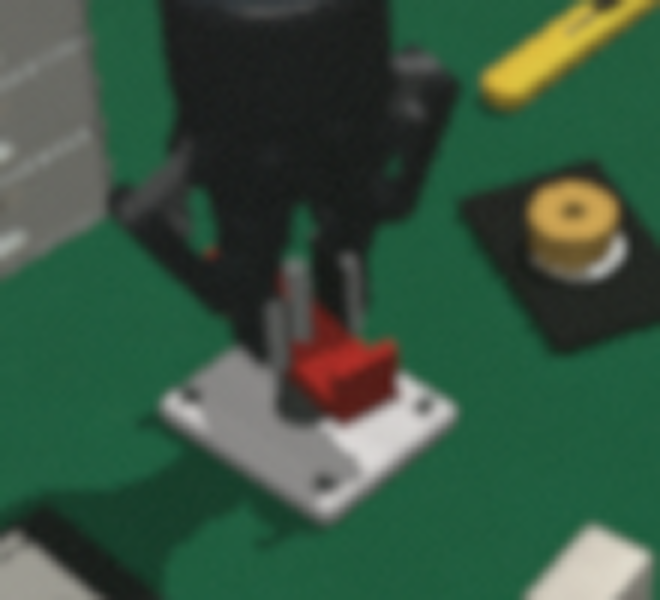

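View pics/w22.png

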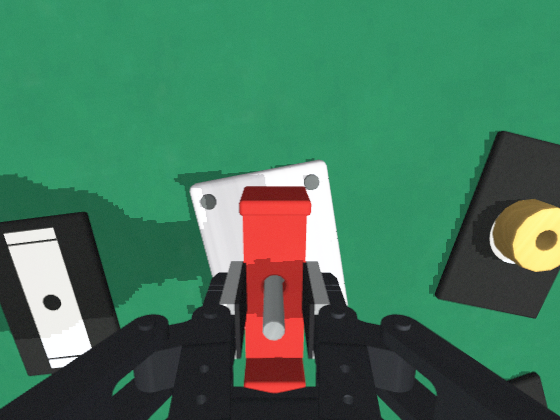

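Gripped at 23.7 mm, bracket about in line with the pads. Lifting it.

move_arm([
  [0, 0, -0.05],
  [0, 0, -0.1],
  [0, 0, -0.15],
  [0, 0, -0.2],
  [0, 0, -0.25],
  [0, 0, -0.15],
  [0, 0, 0],
  [0, 0, 0],
], spin=[0, 0, 0, 0, 0, 0, 0, 0])

```text
clock: 23.52
tcp_pos: [622.4, 93.9, 103.9]
eef_rot: [-178.8, -0.5, -96.4]
contact_force: [-0.5, -0.1, -2.3]
width: 24.0
```

```bash
python3 -c "
from h import *
f=grab('wrist','w23.png')
go(606.5,219,105,-89.2);print(manip.state()['eef_rot'],manip.state()['contact_force'])
"
```

```text
at [622.6  93.9 103.7] yaw -96.4 w 23.7 t 23.6 tool offset units [-1.225  0.3   -0.013] mm 126.1 spin units -0.253
[-178.79945312   -0.49278864  -96.43392746] [ 0.59319826  0.24509515 -0.71018243]
```

View pics/w23.png

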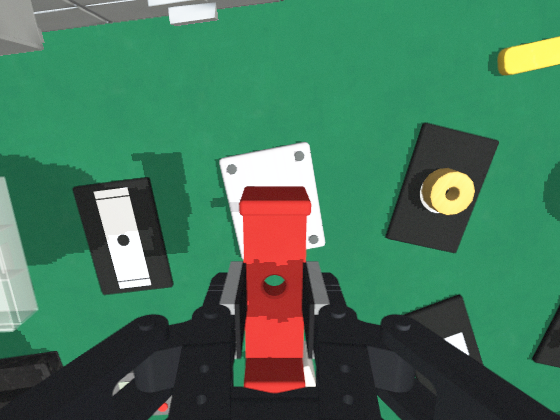

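move_arm([
  [-0.15, 0.04, 0],
  [-0.28, 0.07, 0],
  [-0.3, 0.08, 0],
  [-0.28, 0.07, 0],
  [-0.12, 0.03, 0],
  [-0.04, 0, 0],
  [0, 0, 0],
  [0, 0, 0],
], spin=[0, 0, 0, 0, 0, -0.13, -0.12, 0])

```text
clock: 24.23
tcp_pos: [602.0, 216.8, 93.9]
eef_rot: [-179.5, -0.8, -89.1]
contact_force: [0.4, -0.2, -0.9]
width: 23.7
```

```bash
python3 -c "
from h import *
f=grab('wrist','w24.png')
go(606.5,219,50,-89.2);print(manip.state()['eef_rot'],manip.state()['contact_force'])
"
```

```text
at [601.9 216.7  93.7] yaw -89.3 w 23.7 t 24.3 tool offset units [-0.023 -0.046  0.437] mm 44.1 spin units -0.004
[-179.51807805   -0.80074953  -89.3082947 ] [-0.36053646 -0.37890343 -1.59627349]
```

View pics/w24.png

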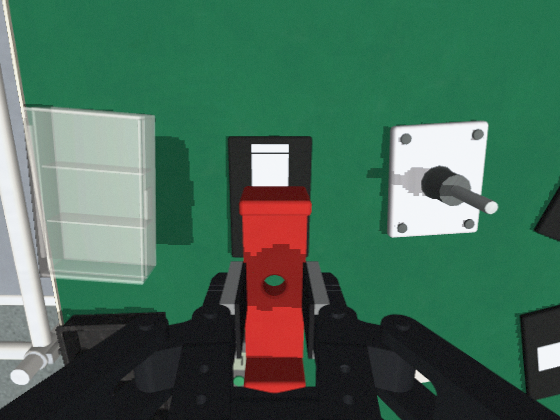

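move_arm([
  [-0.02, -0.045, 0],
  [0, 0, 0.1],
  [0, 0, 0.15],
  [0, 0, 0.15],
  [0, 0, 0.1],
  [0, 0, 0.05],
  [0, 0, 0],
  [0, 0, 0],
], spin=[0, 0, 0, 0, 0, 0, 0, 0])

```text
clock: 24.95
tcp_pos: [607.7, 215.1, 32.3]
eef_rot: [-179.6, -0.9, -90.1]
contact_force: [0.0, 0.6, -1.0]
width: 23.7
```

```bash
python3 -c "
from h import *
go(606.5,219,-23.7,-89.2);print(manip.state()['eef_rot'],manip.state()['contact_force'])
"
```

```text
at [607.7 215.1  32.3] yaw -90.1 w 23.7 t 24.9 tool offset units [-0.039  0.012  0.56 ] mm 56.1 spin units -0.031
[-179.62871678   -0.85119047  -90.08529654] [ 0.02387004  0.57646514 -0.95498574]
```

move_arm([
  [-0.03, 0.01, 0.05],
  [-0.01, 0, 0.1],
  [0, 0, 0.1],
  [0, 0, 0.08],
  [0, 0, 0.04],
  [0, 0, 0],
  [0, 0, 0],
], spin=[-0.03, 0, 0, 0, 0, 0, 0])

```text
clock: 25.53
tcp_pos: [607.7, 219.2, -7.5]
eef_rot: [-179.5, -0.8, -89.2]
contact_force: [-1.1, -0.4, -2.4]
width: 23.8
```

```bash
python3 -c "
from h import *
f=grab('wrist','w25.png')
go(606.5,219,-23.7,-89.2);print(manip.state()['eef_rot'],manip.state()['contact_force'])
"
```

```text
at [607.7 219.2  -7.4] yaw -89.2 w 23.8 t 25.6 tool offset units [0.002 0.012 0.163] mm 16.3 spin units 0.001
[-179.52591462   -0.82564562  -89.15895466] [ 0.52799531  0.75296218 -0.98292123]
```

View pics/w25.png

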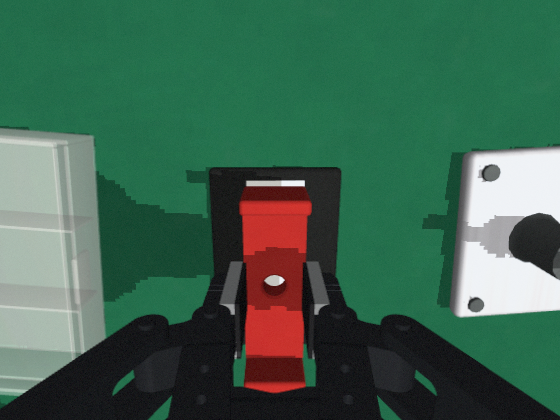

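move_arm([
  [0, 0.01, 0.04],
  [0, 0, 0.05],
  [0, 0, 0.04],
  [0, 0, 0.01],
  [0, 0, 0],
], spin=[0, 0, 0, 0, 0])

```text
clock: 26.0
tcp_pos: [607.5, 219.1, -21.9]
eef_rot: [-179.4, -0.8, -89.2]
contact_force: [0.1, 0.3, -1.6]
width: 23.5
```

```bash
python3 -c "
from h import *
go(606.5,219,-23.7,-89.2);print(manip.state()['eef_rot'],manip.state()['contact_force'])
f=grab('wrist','w26.png')
"
```

```text
at [607.5 219.1 -21.9] yaw -89.2 w 23.5 t 26.0 tool offset units [0.001 0.01  0.018] mm 2.1 spin units 0.001
[-179.42428064   -0.80113341  -89.16582197] [ 0.13161019  0.31856636 -1.58512461]
```

View pics/w26.png

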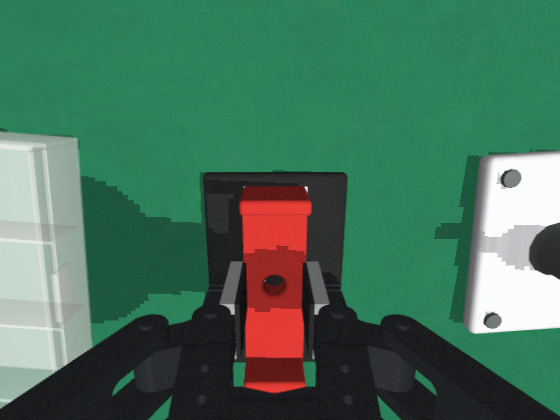

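move_arm([
  [0, 0.005, 0.02],
  [0, 0, 0.01],
], spin=[0, 0])

```text
clock: 26.22
tcp_pos: [607.4, 219.2, -23.8]
eef_rot: [-179.4, -0.8, -89.2]
contact_force: [-9.3, -2.5, 24.0]
width: 23.5
```

move_arm([
  [0, 0, -0.005],
  [0, 0, 0],
], spin=[0, 0])

```text
clock: 26.38
tcp_pos: [607.5, 219.2, -22.8]
eef_rot: [-179.3, -0.8, -89.2]
contact_force: [0.7, -0.1, -2.3]
width: 23.2
```

move_arm([
  [0, 0, 0],
  [0, 0, 0],
  [0, 0, 0],
  [0, 0, 0],
  [0, 0, 0],
], spin=[0, 0, 0, 0, 0], fingers=0.2)

```text
clock: 26.8
tcp_pos: [608.0, 219.3, -22.6]
eef_rot: [-179.3, -0.8, -89.2]
contact_force: [1.2, -0.6, 0.1]
width: 51.2
```

move_arm([
  [0, 0, -0.05],
  [0, 0, -0.1],
  [0, 0, -0.2],
  [0, 0, -0.3],
  [0, 0, -0.3],
  [0, 0, -0.3],
  [0, 0, -0.2],
  [0, 0, 0],
  [0, 0, 0],
], spin=[0, 0, 0, 0, 0, 0, 0, 0, 0])

```text
clock: 27.55
tcp_pos: [605.4, 221.3, 134.6]
eef_rot: [-179.2, -0.8, -89.2]
contact_force: [0.4, -1.3, -0.6]
width: 51.3
```

```bash
python3 -c "
from h import *
f=grab('wrist','w27.png')
go(472.8,97,120,12);print(manip.state()['eef_rot'],manip.state()['contact_force'],manip.state()['joint_positions'].round(0))
print([np.round(proj(f,(605.5,219,z)),1) for z in(6,16)])
"
```

```text
at [605.6 221.3 134.6] yaw -89.2 w 50.9 t 27.6 tool offset units [1.224 1.346 0.146] mm 182.5 spin units -3.531
[-179.21551398   -0.74111699  -89.16629358] [ 1.10796147 -0.61565167  1.62202023] [ 15.  33.  79.  -1.  68. 105.]
[array([274.2, 192.6]), array([274.4, 195.3])]
```

View pics/w27.png

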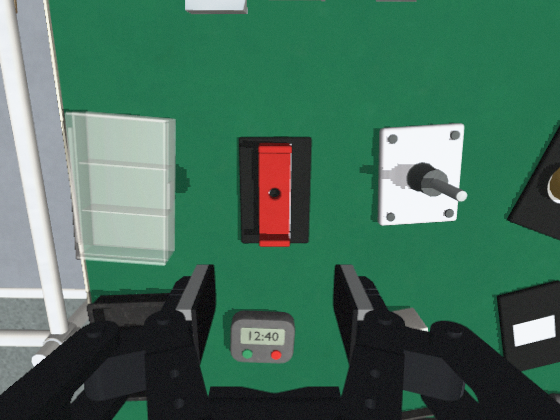

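The bracket is on its outline at (275,193). Now the block.

move_arm([
  [0.15, 0.16, 0],
  [0.26, 0.29, 0],
  [0.26, 0.29, 0],
  [0.26, 0.29, 0],
  [0.2, 0.22, 0],
  [0.06, 0.06, 0],
  [0, 0, 0],
  [0, 0, 0],
  [0, 0, 0],
  [0, 0, 0],
], spin=[0, 0, 0, 0, 0, 0, -0.25, -0.25, -0.25, -0.25])

```text
clock: 28.43
tcp_pos: [464.5, 95.7, 127.4]
eef_rot: [179.7, -0.7, -60.2]
contact_force: [-1.0, -0.7, 0.7]
width: 51.2
```

move_arm([
  [0, 0, 0],
  [0, 0, 0],
  [0, 0, 0],
  [0, 0, 0],
  [0, 0, 0],
  [0, 0, 0],
  [0, 0, 0],
  [0, 0, 0],
  [0, 0, 0],
  [0, 0, 0],
], spin=[-0.25, -0.25, -0.25, -0.25, -0.25, -0.25, -0.25, -0.25, -0.2, 0])

```text
clock: 29.27
tcp_pos: [462.9, 96.6, 121.3]
eef_rot: [179.2, 0.5, 3.5]
contact_force: [-0.7, -0.8, 0.4]
width: 51.1
```

```bash
python3 -c "
from h import *
f=grab('wrist','w28.png')
go(472.8,97,120,12);print(manip.state()['eef_rot'],manip.state()['contact_force'],manip.state()['joint_positions'].round(0))
print([np.round(proj(f,(472.8,97,z)),1) for z in(0,35)])
"
```

```text
at [462.9  96.6 121.3] yaw 3.2 w 51.0 t 29.3 tool offset units [0.099 0.002 0.013] mm 10.0 spin units -0.309
[179.23948124   0.52798702   3.1531781 ] [ 0.09504382 -0.02500876  0.20879276] [  5.  22. 103.  -1.  55.   2.]
[array([286.5, 190.1]), array([287.6, 201.7])]
```

View pics/w28.png

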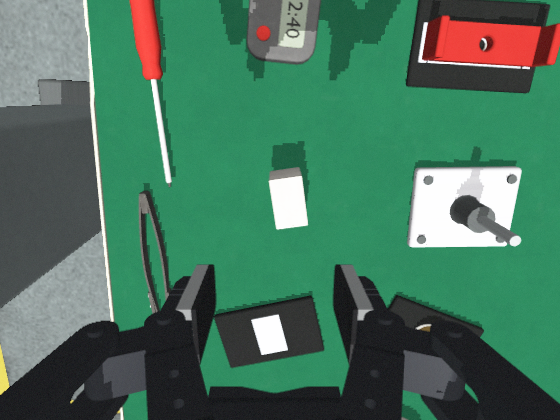

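move_arm([
  [0.06, 0, 0],
  [0.03, 0, 0],
  [0, 0, 0.1],
  [0, 0, 0.1],
  [0, 0, 0.15],
  [0, 0, 0.1],
  [0, 0, 0],
  [0, 0, 0],
], spin=[-0.2, -0.11, 0, 0, 0, 0, 0, 0])

```text
clock: 29.98
tcp_pos: [472.0, 97.4, 72.8]
eef_rot: [179.3, 0.8, 10.5]
contact_force: [-0.1, 0.2, -0.2]
width: 50.8
```

```bash
python3 -c "
from h import *
f=grab('wrist','w29.png')
go(473.5,97,-25,12);print(manip.state()['eef_rot'],manip.state()['contact_force'])
print([np.round(proj(f,(472.8,97,z)),1) for z in(0,35)])
"
```

```text
at [472.1  97.4  72.9] yaw 10.5 w 51.0 t 30.0 tool offset units [0.013 0.006 0.979] mm 97.9 spin units -0.053
[179.3399255    0.74478403  10.4825033 ] [-0.18770518  0.49732642 -0.41313813]
[array([275.9, 207.5]), array([275.5, 223.8])]
```

View pics/w29.png

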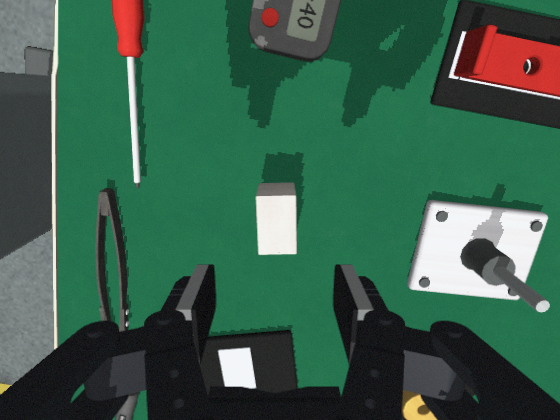

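move_arm([
  [0.012, 0.005, 0],
  [0, 0, 0.1],
  [0, 0, 0.15],
  [0, 0, 0.2],
  [0, 0, 0.15],
  [0, 0, 0.1],
  [0, 0, 0],
  [0, 0, 0],
], spin=[-0.05, 0, 0, 0, 0, 0, 0, 0])

```text
clock: 30.7
tcp_pos: [478.2, 96.7, 5.5]
eef_rot: [179.3, 0.2, 12.1]
contact_force: [-0.4, -0.0, -0.0]
width: 50.8
```

```bash
python3 -c "
from h import *
go(473.5,97,-25,12);print(manip.state()['eef_rot'],manip.state()['contact_force'])
"
```

```text
at [478.2  96.7   5.5] yaw 12.1 w 50.8 t 30.7 tool offset units [-0.045 -0.013  0.305] mm 30.9 spin units 0.004
[179.28792165   0.18123432  12.10232207] [-0.44889576 -0.04759356 -0.03886112]
```

move_arm([
  [-0.04, -0.01, 0],
  [-0.005, 0, 0.08],
  [0, 0, 0.1],
  [0, 0, 0.08],
  [0, 0, 0.03],
  [0, 0, 0],
  [0, 0, 0],
], spin=[0, 0, 0, 0, 0, 0, 0])

```text
clock: 31.28
tcp_pos: [475.0, 96.5, -23.8]
eef_rot: [179.3, -0.1, 12.1]
contact_force: [0.6, -0.2, 0.1]
width: 51.2
```

```bash
python3 -c "
from h import *
go(473.5,97,-25,12);print(manip.state()['eef_rot'],manip.state()['contact_force'])
f=grab('wrist','w30.png')
f=grab('scene');cv2.imwrite('pics/s8.png',cv2.resize(f['color'][200:300,220:340],None,fx=6,fy=6,interpolation=cv2.INTER_CUBIC)[:,:,::-1])
"
```

```text
at [475.   96.5 -23.8] yaw 12.1 w 51.2 t 31.3 tool offset units [-0.014 -0.008  0.012] mm 2.0 spin units 0.005
[ 1.79257388e+02 -6.17111684e-02  1.21359798e+01] [ 0.63376682 -0.22959022  0.06509732]
```

View pics/w30.png

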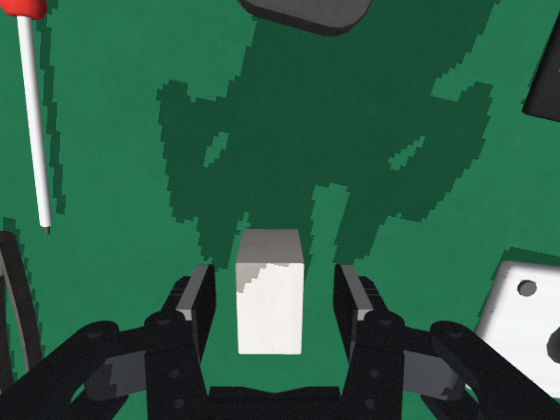

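View pics/s8.png

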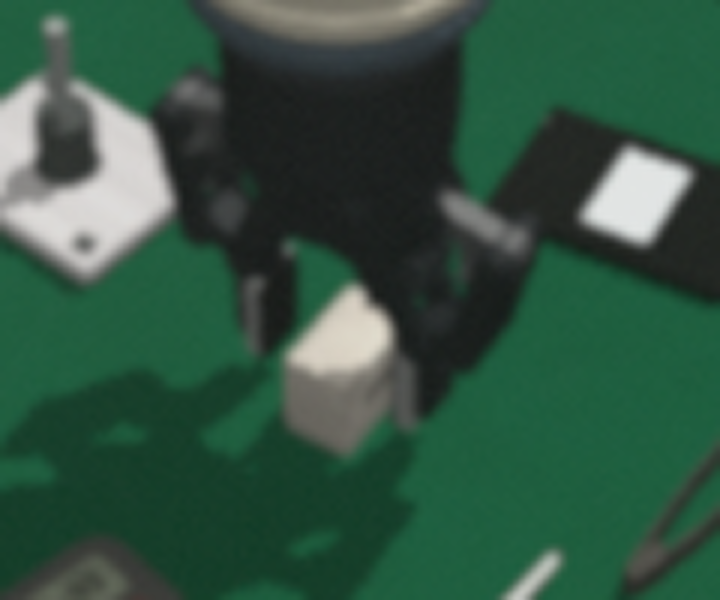

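move_arm([
  [-0.014, -0.008, 0],
  [0, 0, 0],
  [0, 0, 0],
  [0, 0, 0],
  [0, 0, 0],
  [0, 0, 0],
  [0, 0, 0],
], spin=[0, 0, 0, 0, 0, 0, 0], fingers=-1)

```text
clock: 31.97
tcp_pos: [473.9, 97.2, -22.5]
eef_rot: [179.2, -0.2, 12.1]
contact_force: [-0.6, -0.1, -2.6]
width: 23.8
```

```bash
python3 -c "
from h import *
go(473.5,97,80,12);print(manip.state()['eef_rot'],manip.state()['contact_force'])
f=grab('wrist','w31.png')
"
```

```text
at [473.9  97.2 -22.5] yaw 12.1 w 23.8 t 32.0 tool offset units [-5.000e-03  1.000e-03 -1.025e+00] mm 102.5 spin units 0.005
[ 1.79244007e+02 -1.73394271e-01  1.21411347e+01] [-0.55417704 -0.14548844 -2.62384564]
```

View pics/w31.png

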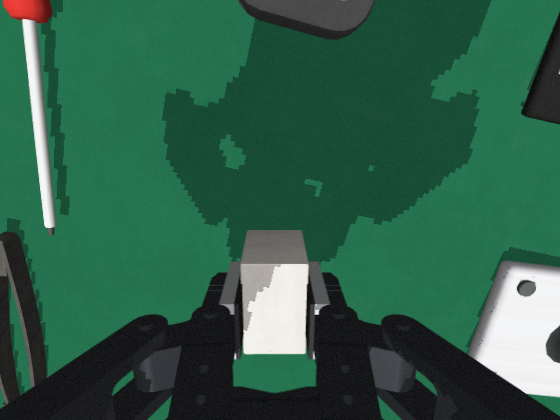

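The block is gripped squarely, at (274,310).

move_arm([
  [0, 0, -0.05],
  [0, 0, -0.1],
  [0, 0, -0.2],
  [0, 0, -0.2],
  [0, 0, -0.15],
  [0, 0, 0],
  [0, 0, 0],
], spin=[0, 0, 0, 0, 0, 0, 0])

```text
clock: 32.6
tcp_pos: [472.8, 98.0, 53.6]
eef_rot: [179.3, -0.1, 12.1]
contact_force: [0.3, -0.4, -2.5]
width: 24.0
```

```bash
python3 -c "
from h import *
go(466.2,-43.7,50,16.6)"
```

```text
at [472.8  98.   53.6] yaw 12.1 w 24.0 t 32.6 tool offset units [-0.362  1.372  0.036] mm 141.9 spin units -0.156
```

move_arm([
  [-0.04, 0.15, 0],
  [-0.08, 0.3, 0],
  [-0.08, 0.32, 0],
  [-0.08, 0.3, 0],
  [-0.05, 0.18, 0],
  [-0.02, 0.06, 0],
  [0, 0, 0],
  [0, 0, 0],
], spin=[0, 0, 0, 0, 0, -0.08, -0.08, 0])

```text
clock: 33.27
tcp_pos: [464.5, -42.9, 53.0]
eef_rot: [179.3, 0.0, 17.0]
contact_force: [-0.4, 0.7, -1.1]
width: 23.5
```

```bash
python3 -c "
from h import *
f=grab('wrist','w32.png')
go(466.2,-43.7,10,16.6);print(manip.state()['eef_rot'])"
```

```text
at [464.5 -42.7  52.9] yaw 16.9 w 23.6 t 33.3 tool offset units [0.014 0.015 0.429] mm 43.0 spin units 0.01
[1.79321366e+02 1.49748848e-02 1.68895512e+01]
```

View pics/w32.png

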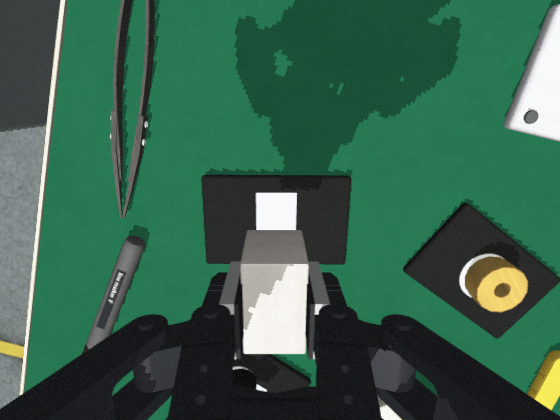

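move_arm([
  [0.014, 0.015, 0],
  [0, 0, 0.1],
  [0, 0, 0.15],
  [0, 0, 0.1],
  [0, 0, 0.08],
  [0, 0, 0],
  [0, 0, 0],
], spin=[0.01, 0, 0, 0, 0, 0, 0])

```text
clock: 33.9
tcp_pos: [467.3, -42.0, 7.5]
eef_rot: [179.3, 0.0, 16.3]
contact_force: [0.1, 0.3, -1.5]
width: 23.9
```

```bash
python3 -c "
from h import *
go(466.2,-43.7,-16.5,16.6);print(manip.state()['eef_rot'])"
```

```text
at [467.3 -42.    7.5] yaw 16.3 w 23.9 t 33.9 tool offset units [-0.015  0.014  0.24 ] mm 24.1 spin units -0.012
[1.79335695e+02 6.41120177e-03 1.62599146e+01]
```

move_arm([
  [-0.015, 0.014, 0.05],
  [0, 0, 0.08],
  [0, 0, 0.07],
  [0, 0, 0.02],
  [0, 0, 0],
  [0, 0, 0],
], spin=[-0.01, 0, 0, 0, 0, 0])

```text
clock: 34.4
tcp_pos: [467.0, -44.0, -15.7]
eef_rot: [179.3, -0.1, 16.6]
contact_force: [0.4, -0.1, -2.0]
width: 24.1
```

```bash
python3 -c "
from h import *
f=grab('wrist','w33.png')
go(466.2,-43.7,-16.5,16.6);print(manip.state()['contact_force'])"
```

```text
at [467.1 -44.  -15.6] yaw 16.6 w 23.6 t 34.5 tool offset units [-0.007 -0.006  0.009] mm 1.3 spin units -0.002
[-0.35484769 -0.49273071 -2.16919436]
```

View pics/w33.png

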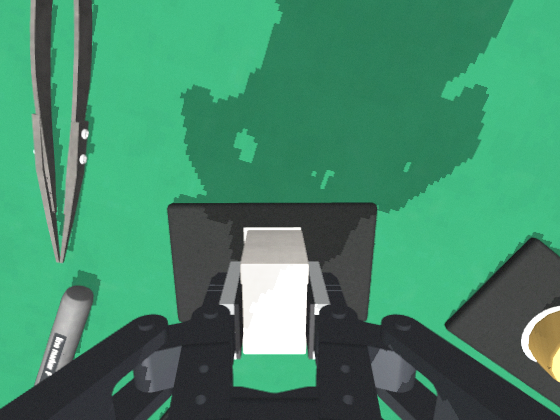

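move_arm([
  [-0.005, 0, 0.015],
  [0, 0, 0.01],
], spin=[0, 0])

```text
clock: 34.62
tcp_pos: [466.9, -44.3, -17.1]
eef_rot: [179.2, -0.1, 16.6]
contact_force: [-9.0, 2.6, 50.3]
width: 23.9
```

move_arm([
  [0, 0, -0.007],
  [0, 0, 0],
], spin=[0, 0])

```text
clock: 34.78
tcp_pos: [467.1, -44.3, -15.6]
eef_rot: [179.2, -0.2, 16.6]
contact_force: [-0.2, -0.3, -1.8]
width: 23.8
```

move_arm([
  [0, 0, 0],
  [0, 0, 0],
  [0, 0, 0],
  [0, 0, 0],
  [0, 0, 0],
], spin=[0, 0, 0, 0, 0], fingers=0.2)

```text
clock: 35.2
tcp_pos: [467.6, -44.4, -15.3]
eef_rot: [179.2, -0.3, 16.6]
contact_force: [-0.2, 0.6, -1.1]
width: 51.3
```

move_arm([
  [0, 0, -0.05],
  [0, 0, -0.1],
  [0, 0, -0.2],
  [0, 0, -0.3],
  [0, 0, -0.3],
  [0, 0, -0.3],
  [0, 0, -0.3],
  [0, 0, -0.2],
  [0, 0, 0],
  [0, 0, 0],
], spin=[0, 0, 0, 0, 0, 0, 0, 0, 0, 0])

```text
clock: 36.03
tcp_pos: [464.4, -41.8, 170.0]
eef_rot: [179.3, -0.1, 16.5]
contact_force: [-0.2, 0.1, -0.4]
width: 51.3
```

```bash
python3 -c "
from h import *
f=grab('wrist','w34.png');f=grab('scene','s9.png');f=grab('top','t9.png')
go(466.2,-43.7,-16.5,16.6);print(manip.state()['contact_force'])"
```

```text
at [463.6 -41.6 168.4] yaw 16.6 w 51.2 t 36.2 tool offset units [0.019 0.027 1.849] mm 184.9 spin units -0.002
[-0.46878754  0.60078986  0.53744778]
```

View pics/w34.png

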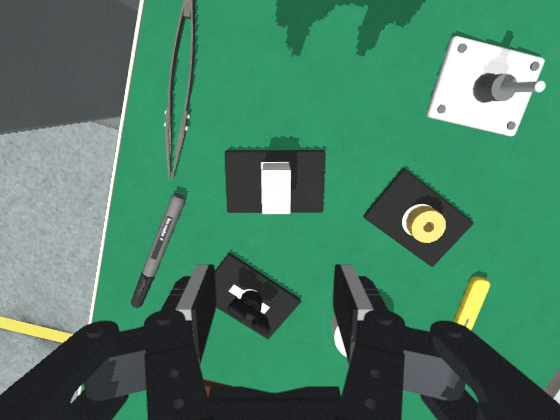

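View pics/s9.png

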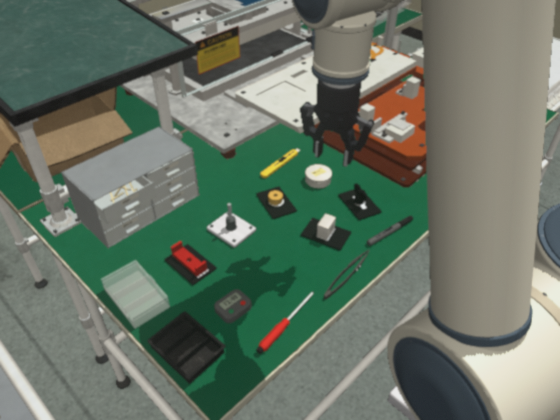

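All four pieces stand on their boards. The wrist image shows the block at (276,187), spacer at (427,225) and nut at (250,300). A last numeric check before handing in.

```bash
python3 - <<'E'
from h import *
f=grab('wrist');im=f['color'];hsv=cv2.cvtColor(im,cv2.COLOR_RGB2HSV)
def comp(fr,mask,cen,z,nm,amin=30):
    n,l,s,ct=cv2.connectedComponentsWithStats(mask.astype(np.uint8))
    b=min(range(1,n),key=lambda i:np.hypot(*(ct[i]-cen))+(1e3 if s[i][4]<amin else 0))
    cs,_=cv2.findContours((l==b).astype(np.uint8),cv2.RETR_EXTERNAL,cv2.CHAIN_APPROX_NONE)
    pts=np.array([onz(fr,*p,z)[:2] for p in cs[0][:,0].astype(float)],np.float32)
    r=cv2.minAreaRect(pts);bx=cv2.boxPoints(r);e=[bx[1]-bx[0],bx[2]-bx[1]];L=max(e,key=np.linalg.norm)
    print(nm,ct[b].round(1),s[b][4],np.round(r[0],1),np.round(sorted(r[1]),1),round((np.degrees(np.arctan2(L[1],L[0]))+90)%180-90,1))
br=(hsv[...,1]>100)&(hsv[...,0]>14)&(hsv[...,0]<34)
comp(f,br,(427,225),24,'spacer top z24')
comp(f,hsv[...,2]>200,(276,187),41,'block top z41')
t=grab('top');h=cv2.cvtColor(t['color'],cv2.COLOR_RGB2HSV)
comp(t,(h[...,1]>150)&((h[...,0]<7)|(h[...,0]>172)),(187,170),28,'bracket z28')
comp(t,(h[...,1]>100)&(h[...,0]>14)&(h[...,0]<34),(311,168),24,'spacer top')
for nm,(z,x,y) in dict(nuthub=(26,476.5,-175),nuttop=(48,476.5,-175)).items(): print(nm,np.round(proj(f,(x,y,z)),1))
cv2.imwrite('pics/w35.png',cv2.resize(im[240:350,195:315],None,fx=5,fy=5,interpolation=cv2.INTER_CUBIC)[:,:,::-1])
E
```

```text
spacer top z24 [427.8 225.3] 1117 [616.6 -39.3] [33.6 40.4] -23.4
block top z41 [276.7 191.5] 1327 [466.2 -41.7] [25.2 46.3] -72.7
bracket z28 [185.3 166.1] 528 [607.4 218.8] [29.1 83.7] 0.4
spacer top [357.8 125.8] 467 [ 707.4 -136.7] [ 20.5 117.6] -84.5
nuthub [249.  308.8]
nuttop [247.5 321.6]
```

View pics/w35.png

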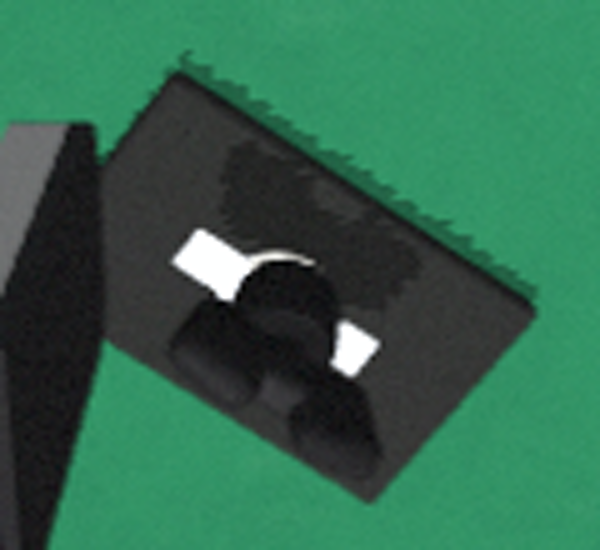

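View pics/t9.png

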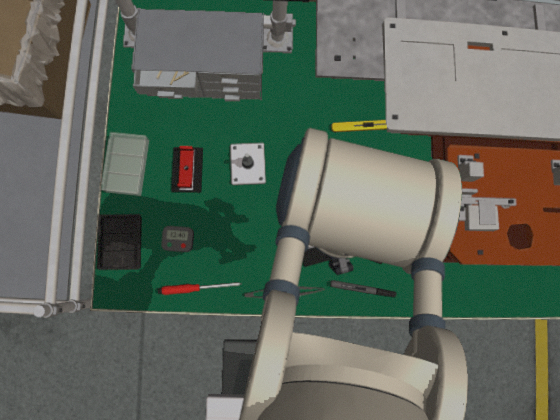

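```bash
python3 -c "
from bench import manip
print(manip.job_done(), manip.state()['clock'])"
```

```text
the job is handed in; nothing more can be done
the job is handed in; nothing more can be done
```

I took the stack apart in the required order: nut, then spacer, then bracket, each set on its own outline before the next. The steel block went onto the plain-rectangle board last. I handed the job in after about 36 s of the 115 s, with the gripper open, clear and about 170 mm up; handing in returned no verdict.

How far each piece is from its outline in the last pictures:

| Piece | Distance from outline's centre | Turn against outline | Basis |
|---|---|---|---|
| Wing nut | about 2 mm | in line | judged by eye against predicted pixels, because the black mask was unclear |
| Spacer | about 1 mm | not needed | measured in the wrist image; its blob included some side wall |
| Bracket | about 2 mm | below 1° | measured in the top image |
| Block | about 2 mm along y | below 1° | measured in the wrist image; its blob included some side wall |

All four stood upright in the final pictures.

**Checks that disagreed or failed:**
- **Fingertip height:** the tips sat about 25–40 mm above the reported TCP. Placing heights were therefore worked out from how far the tool had moved since each grasp. The nut was gripped by its wings above the hub rather than around it.
- **Finger opening:** it read 1–4 mm below the true width of whatever was held.
- **Spacer from above:** the top-camera check failed because the arm hid that pad.

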